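# Fit the worm-drive clamp on the parts-washer stub

## Task

Take the worm-drive clamp that stands on the bench and slide its band over the pump's barbed stub until it rests against the shoulder, with the clamp upright, standing on the pump's base plate. Then turn its thumb key clockwise until the clamp is snug, gripping firmly but not overtightened, and let go. Do not force anything, and leave the other things on the bench where they are.

Things in the scene. Friction and masses are not known exactly. Their poses are not given: they have to be found in the camera images.
- clamp: Loose steel worm-drive clamp, about 0.2 kg, standing upright. Origin: underside, below the band's centre; x along the band's axis, z up. Worm housing at its -y side, centred 38 mm from the origin: a block 28 mm (x) by 20 mm (y), 50 mm high from the underside, best held across its 28 mm. It goes on the stub with x and z along the pump's x and z, moving along +x.
- band_center (a point): Centre of the clamp's band, 22 mm above the clamp's underside; axes as the clamp's. The band is a ring 44 mm outside, 37 mm inside, 18 mm wide along x. In it, at its +y and -y sides, sit two steel pads 14 mm square, which the key drives inward together; they start at least 32 mm apart.
- thumb_key: Upright thumb key of the worm screw, on the housing. Origin: on the screw's axis, 50 mm above the clamp's underside. Blade 8 mm thick along its x, 26 mm wide along its y, 4 to 30 mm above the origin. Clockwise from above tightens; it stays where left, screw friction about 0.16 N m. Its start varies: 1.2 to 2.5 rad to snug, in one or more grasps. While slack, the clamp twists to and fro with it.
- pump: Fixed grey parts-washer pump. Origin: bench level, under the seated band's centre. x points from the stub's tip to the pump, z up. Steel base plate 10 mm thick, x -25 to 180 mm, y -65 to 55 mm; the fitted clamp stands on it. Pump block from x 82 mm on, 85 mm high, 100 mm wide.
- seat (a point): On the stub's axis, 32 mm above the bench: where the band's centre is when the band is against the shoulder and the clamp stands on the base plate. Axes as the pump's.
- stub: Fixed level stub, same origin and axes as the pump: axis 32 mm above the bench, tip (23 mm across, coned) at x -32 mm, two barbs 31 mm across ending at x -15 mm, then a 30 mm split black sleeve, slightly springy. Once the pads touch it the grip grows 40 N in all per rad of key, the key's moment 0.12 N m per rad. Snug: about 32 N, 0.8 rad past first touch; under 18 N is loose, over 46 N too tight.
- shoulder: Fixed round flange behind the stub, same origin and axes as the pump: 43 mm across, face at x 9 mm, 8 mm thick, then a 28 mm pipe to the block.
- screwdriver: Bystander, to be left alone: blue-handled screwdriver lying at the robot's right. Origin: on its axis or grip line, underside.
- wrench: Bystander, to be left alone: open-ended wrench lying between clamp and far edge. Origin: on its axis or grip line, underside.
- cassette: Bystander, to be left alone: dark stepped sprocket cluster, 100 mm across, 25 mm high. Origin: on its axis or grip line, underside.
- spare_ring: Bystander, to be left alone: plain spare steel ring, 52 mm across, 12 mm high, no screw. Origin: on its axis or grip line, underside.
- spray_bottle: Bystander, to be left alone: white bottle, 72 mm across, 190 mm high. Origin: on its axis or grip line, underside.
- grease_jar: Bystander, to be left alone: grey jar, 60 mm across, 60 mm high. Origin: on its axis or grip line, underside.
- hub_bearing: Bystander, to be left alone: small bearing ring, 36 mm across, 12 mm high. Origin: on its axis or grip line, underside.
Mind the look-alikes: they are no part of the job. Leave any blue look-alike of the clamp alone.

How it is judged:
On the way, in this order (a step that is already met when the one before it is completed fails the run):
1. the band is on the stub, against the shoulder, upright (x of band_center in the frame of seat between -0.003 and 0.003 m and y of band_center in the frame of seat between -0.004 and 0.004 m and z of band_center in the frame of seat between -0.004 and 0.004 m and angle between the x axis of clamp and the x axis of pump, either way round below 0.12 rad and angle between clamp's own z axis and vertical below 0.12 rad), for 0.2 s.
2. the clamp grips the stub with 18 to 46 N in all (all of step 1 and contact force between clamp and stub between 18 and 46 N), for 0.2 s.
At the end, for the whole second after the job is handed in: The band's centre is within 3 mm of the seat along the stub and 4 mm across it, the clamp upright and in line within 0.12 rad and at rest, the clamp gripping the stub with 18 to 46 N in all, and everything let go (all of step 2 and linear speed of clamp below 0.02 m/s); the robot touches nothing.
It fails at once if the clamp presses on the stub with more than 60 N (overtightened or forced on) (contact force between clamp and stub above 60 N).
It fails at once if the clamp is driven against the shoulder with more than 35 N (contact force between clamp and shoulder above 35 N).
It fails at once if a bystander is moved more than 25 mm (distance of any of screwdriver, wrench, cassette, spare_ring, spray_bottle, grease_jar, hub_bearing from where it was at the start of the episode above 0.025 m).
It also fails if it takes over 64 s, if anything falls off the work surface, if the arm or the gripper's body presses on something with over 40 N, if the wrist force passes 120 N, or if a joint passes its speed limit or range.

## Robot

A 6-joint arm with a two-finger parallel gripper is mounted at the origin on the work surface. World frame = base frame: x ahead of the robot, y to its left, z up, the work surface at z = 0. Lengths are in m, angles in rad, forces in N, time in s.
With the tool pointing down it reaches from about 0.425 to 0.95 m from the base axis. Payload 3.5 kg.
Tool frame: the origin (TCP) lies between the finger pads; the fingertips stand 17 mm ahead of it and the grasp point (between the pads) lies 2 mm behind it (ctrl.tip_reach is the distance from the TCP to the fingertips, in m); z points along the fingers, y is the direction in which the jaws open and shut (so a half turn about z gives the same grasp; the last joint's range is limited). The gripper opens to 85 mm and grips with 20 to 120 N. Pads are 22 mm wide; open, the fingers measure 114 mm over their backs; the gripper's body (76 mm by 85 mm) begins 54 mm behind the grasp point. The pads swing forward as they close: fully open they stand 13 mm farther back than shut.
Start: joints at [-1.274, 0.286, 1.577, -0, 1.279, -0.15], TCP at [0.292, -0.609, 0.248] pointing down, gripper open.
Joint ranges: [-2.77, 2.77], [-0.9, 2.22], [0.21, 2.48], [-1.53, 4.67], [0.24, 2.81], [-2.84, 2.84]. Speed limits (rad/s): [2.79, 2.79, 3.14, 3.14, 3.14, 3.14].

## Interface

Orientations are given as a unit quaternion [x, y, z, w].
In Python, from plant import monitor, imaging, workorder, ctrl gives the robot as it stands.
- The arm moves only by the tool send_rows, never from a script. Its argument "rows" is a list of rows, each a list of 4 numbers: the shift along the world's x, y, z normalised to -1 to 1, where 1 is 0.3 m, then the turn about the world's z normalised to -1 to 1, where 1 is 360 degrees. A call has 1 to 20 rows; each row is the pose to reach, as a shift and turn from the pose commanded when the call began, turning the shorter way round; what a row does not reach only later rows make up. A row lasts 1/8 s, in which the tool goes at most 62.5 mm and 10.7 degrees, less where a joint would pass 70% of its speed; a pose out of reach is approached as far as the arm can. A call with a number of a shift or a turn outside -1 to 1 is refused whole. A call with a gripper value outside its range is refused whole. "jaw" is the closure, from 0 (fully open) to 1 (shut), set as the call begins (left out, the last holds). The fingers move at their own pace and stop on an object; "newtons" is the grip in N (left out, the last holds). Time passes only in rows, so rows that repeat a pose let the fingers close. It gives the time, the measured TCP pose, the force and the opening at its end, in the units of the state.
- monitor.get_state(): the state, without advancing time (a new reading comes with each control period).
- imaging.read_camera(name): name is "scene" or "top" or "wrist"; returns the picture (400x640x3 uint8, red, green, blue); there is no depth.
- imaging.calibration(name): a dict with "intrinsics" (3x3 intrinsics, pixels), "dist_coeffs" ([k1, k2, p1, p2, k3] as OpenCV has them; the pictures are not rectified), "cam_to_world" (4x4, takes a point from camera to world coordinates). Camera axes: x right, y up, looking along -z (the intrinsics and any distortion apply to the point x, -y, -z); pixel columns grow to the right and rows downward; lengths in m; the calibration is good to about 2 mm. A picture is of the moment at which its call begins: read the wrist's pose just before it. calibration takes no time and is no camera call; for the wrist camera it gives the pose at the moment of the call.
- workorder.sign_off(): hands the job in, once; it reports no verdict.
The state is a dict: "time": time; "qpos": joint angles; "dq": joint speeds; "joint_efforts": joint torques, N m; "eef_pos": TCP position; "tcp_rot": TCP orientation; "contact_force": force on the tool from outside, world axes, zero at the start; "wrist_torque": the same for the moment, N m; "opening": opening from 0.0 (shut) to 1.0 (fully open).
Only numpy, scipy, OpenCV 4.12 (cv2) and the standard library are available. Lean on these libraries where they do the work, as an engineer would, in place of code of your own. Each camera call takes 0.05 s, during which the arm holds its last target.

## Working session

There is one attempt and no reset: what is moved stays moved. The work goes in short steps, Python scripts to look and compute and a tool call to move; the robot and the scene stay as the last step left them, time stands still between calls to the robot, and variables do not carry over. Pictures are saved under pics/ and viewed, and the job is handed in when it is done.

Besides the shell and the picture viewer there is one more tool, called after "Emit:" by a JSON object that holds its "name" and its "arguments", one argument or row to a line. send_rows: Moves the arm, as the interface text tells. Scaled input: -1 to 1 covers 0.3 m each way for a shift and 360 degrees each way for a turn. Its arguments: {"type":"object","properties":{"rows":{"type":"array"},"jaw":{"type":"number"},"newtons":{"type":"number"}},"required":["rows"]}

```bash
mkdir -p pics; ls; cat > h.py <<'E'
import numpy as np, cv2
from plant import monitor, imaging, workorder, ctrl
def shot(name,fn):
    c=imaging.calibration(name); im=imaging.read_camera(name)
    cv2.imwrite('pics/'+fn,cv2.cvtColor(im,cv2.COLOR_RGB2BGR)); 
    np.savez('pics/'+fn[:-4]+'.npz',im=im,K=np.array(c['intrinsics']),d=np.array(c['dist_coeffs']),T=np.array(c['cam_to_world']))
    return im
class V:
    def __init__(s,fn):
        z=np.load('pics/'+fn+'.npz'); s.im=z['im'];s.K=z['K'];s.d=z['d'];s.T=z['T']
    def ray(s,uv):
        p=cv2.undistortPoints(np.array([[uv]],float),s.K,s.d)[0,0]
        r=s.T[:3,:3]@np.array([p[0],-p[1],-1.]); return s.T[:3,3],r/np.linalg.norm(r)
    def plane(s,uv,z):
        o,r=s.ray(uv); return o+r*(z-o[2])/r[2]
    def proj(s,P):
        P=np.atleast_2d(P); c=(P-s.T[:3,3])@s.T[:3,:3]; c=c*[1,-1,-1]
        return cv2.projectPoints(c.reshape(-1,1,3),np.zeros(3),np.zeros(3),s.K,s.d)[0][:,0]
def tri(a,ua,b,ub):
    o1,r1=a.ray(ua);o2,r2=b.ray(ub)
    A=np.stack([r1,-r2],1);t=np.linalg.lstsq(A,o2-o1,rcond=None)[0]
    p=o1+r1*t[0];q=o2+r2*t[1]; return (p+q)/2,np.linalg.norm(p-q)
def crop(fn,x0,y0,x1,y1,k,out):
    im=cv2.imread('pics/'+fn+'.png')[y0:y1,x0:x1]; cv2.imwrite('pics/'+out,cv2.resize(im,None,fx=k,fy=k,interpolation=cv2.INTER_CUBIC))
E
python3 - <<'E'
from h import *
for n in['scene','top','wrist']:
    shot(n,n+'0.png')
print(monitor.get_state(),ctrl.tip_reach)
for n in['scene','top','wrist']:
    v=V(n+'0');print(n,v.K.round(1).tolist(),v.d,v.T.round(3).tolist())
E
```

```text
pics
{'time': 0.15, 'qpos': array([-1.27398734e+00,  2.86977355e-01,  1.57782642e+00, -3.38090200e-05,
        1.27861322e+00, -1.49999835e-01]), 'dq': array([ 0.00139942, -0.00293014, -0.00397509,  0.00131229, -0.00043063,
       -0.00112161]), 'joint_efforts': array([-2.00738382e-04, -4.06603789e+01, -2.93139911e+01, -2.00415398e-04,
        3.92939604e-03, -2.29924026e-07]), 'eef_pos': array([ 0.2915392 , -0.60826386,  0.24726253]), 'tcp_rot': array([ 9.75147364e-01,  2.21555380e-01, -8.30373910e-05, -9.08527124e-04]), 'contact_force': array([0.36383471, 0.05234202, 0.77786353]), 'wrist_torque': array([ 0.07837169, -0.00171732,  0.02208791]), 'opening': 1.000039658426616} 0.017
scene [[374.3, 0.0, 315.4], [0.0, 374.3, 198.6], [0.0, 0.0, 1.0]] [0.0193785 0.        0.        0.        0.       ] [[0.791, -0.426, 0.439, 0.984], [0.611, 0.54, -0.578, -0.495], [0.009, 0.726, 0.688, 0.694], [0.0, 0.0, 0.0, 1.0]]
top [[365.4, 0.0, 318.9], [0.0, 365.4, 200.7], [0.0, 0.0, 1.0]] [-0.01397678  0.          0.          0.          0.        ] [[0.017, 0.99, -0.143, 0.445], [-1.0, 0.019, 0.012, 0.059], [0.014, 0.143, 0.99, 1.002], [0.0, 0.0, 0.0, 1.0]]
wrist [[358.7, 0.0, 319.9], [0.0, 358.7, 198.2], [0.0, 0.0, 1.0]] [-0.06782104  0.          0.          0.          0.        ] [[0.432, 0.863, 0.263, 0.358], [-0.902, 0.414, 0.124, -0.576], [-0.002, -0.291, 0.957, 0.372], [0.0, 0.0, 0.0, 1.0]]
```

View pics/scene0.png

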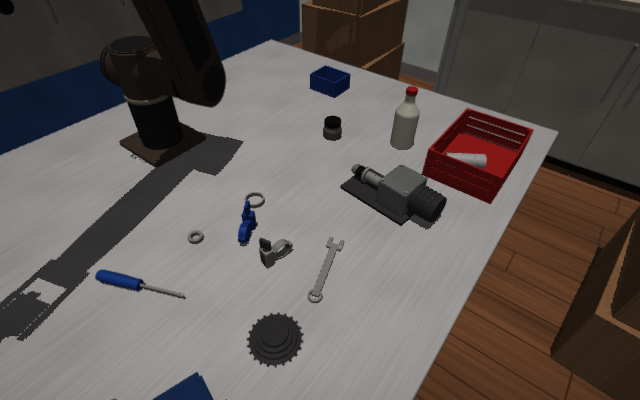

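View pics/top0.png

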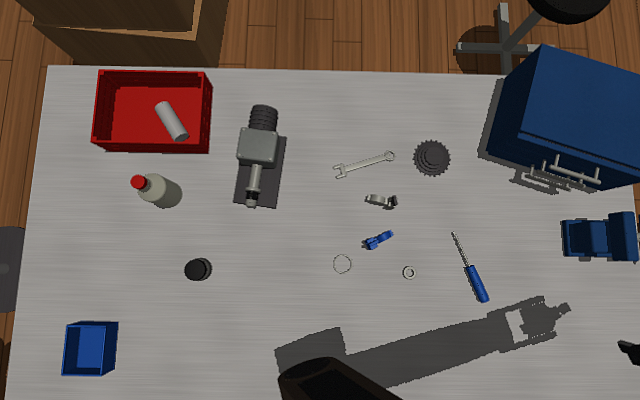

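View pics/wrist0.png

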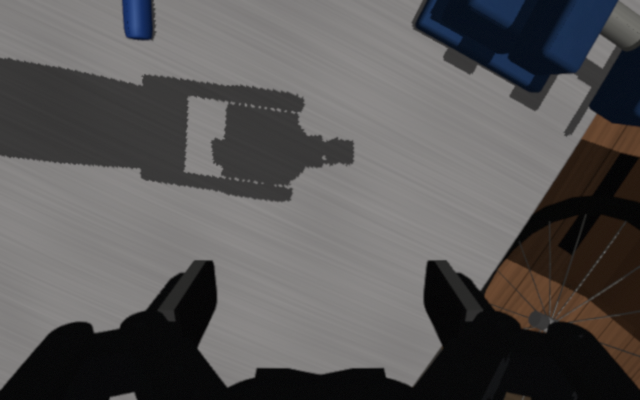

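Two clamp-like things are visible. The grey steel one is at scene (272,250) / top (381,200). The blue look-alike is at scene (247,222) / top (378,239). The steel one fits the description, and I'll confirm it in a crop. The pump's stub is at top (252,195), pointing towards the robot.

```bash
python3 - <<'E'
from h import *
import cv2
a=V('scene0');b=V('top0')
crop('scene0',225,190,325,290,4,'c1.png');crop('top0',340,170,440,270,4,'c2.png')
x=np.hstack([cv2.imread('pics/c1.png'),cv2.imread('pics/c2.png')]);cv2.imwrite('pics/c12.png',x)
crop('scene0',330,150,430,225,4,'c1.png');crop('top0',220,135,320,210,4,'c2.png')
x=np.hstack([cv2.imread('pics/c1.png'),cv2.imread('pics/c2.png')]);cv2.imwrite('pics/c34.png',x)
for n,u,z in[('clampband',(374,200),.022),('clamp house',(391,201),.05),('stub tip',(251,204),.03),('stub root',(258,165),.03),('plate',(255,207),.01)]: print(n,b.plane(u,z).round(3))
E
```

```text
clampband [ 0.592 -0.102  0.022]
clamp house [ 0.586 -0.143  0.05 ]
stub tip [0.574 0.229 0.03 ]
stub root [0.681 0.215 0.03 ]
plate [0.568 0.222 0.01 ]
```

View pics/c12.png

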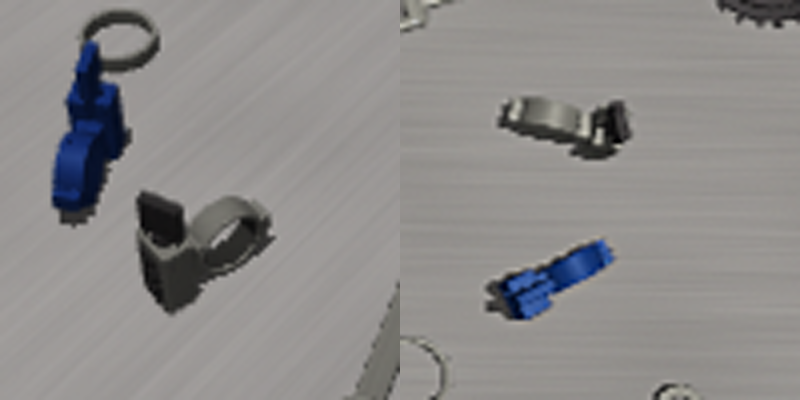

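View pics/c34.png

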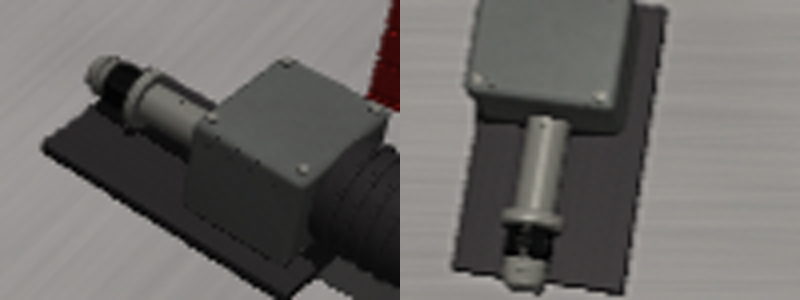

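The crop confirms it: the left image shows the steel-grey clamp with a black key at about scene (263,250), and the all-blue one is the look-alike. The band is towards world +y and the housing towards -y. On the pump, the stub's tip points towards the robot. Next I move the wrist camera over the clamp.

Emit:
{"name": "send_rows", "arguments": {
  "rows": [
    [0.5, 0.815, 0, 0.078],
    [0.5, 0.815, 0, 0.078],
    [0.5, 0.815, 0, 0.078],
    [0.5, 0.815, 0, 0.078],
    [0.5, 0.815, 0, 0.078]
  ],
  "jaw": 0
}}

```text
time: 0.78
eef_pos: [0.4426, -0.3614, 0.248]
tcp_rot: [0.892, 0.452, 0.0, -0.0]
contact_force: [-0.0, 0.1, -0.7]
opening: 0.995
```

Emit:
{"name": "send_rows", "arguments": {
  "rows": [
    [0.47, 0.815, 0, 0.078],
    [0.47, 0.815, 0, 0.078],
    [0.47, 0.815, 0, 0.078],
    [0.47, 0.815, 0, 0.078],
    [0.47, 0.815, 0, 0.078],
    [0.47, 0.815, 0, 0.078],
    [0.47, 0.815, 0, 0.078]
  ]
}}

```text
time: 1.65
eef_pos: [0.5822, -0.1202, 0.248]
tcp_rot: [0.756, 0.654, -0.0, -0.0]
contact_force: [0.4, 0.2, 0.0]
opening: 1.002
```

```bash
python3 - <<'E'
from h import *
shot('wrist','w1.png');s=monitor.get_state();print(s['time'],s['eef_pos'],s['tcp_rot'],s['qpos'])
E
```

```text
1.7 [ 0.58214608 -0.12064334  0.24804757] [ 7.56443439e-01  6.54059017e-01 -3.15549241e-04 -1.63502966e-04] [-3.74728446e-01  1.11501840e-01  1.78033368e+00 -4.28783278e-04
  1.25033992e+00 -2.29673030e-01]
```

View pics/w1.png

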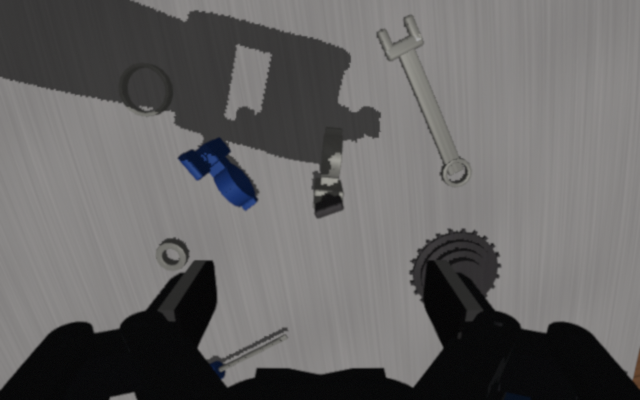

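The clamp is at (328,175): band above at (331,155), black key at (327,205). Next I take two closer views with a baseline along x.

Emit:
{"name": "send_rows", "arguments": {
  "rows": [
    [-0.1, -0.05, -0.3, 0],
    [-0.1, -0.05, -0.3, 0],
    [-0.1, -0.05, -0.3, 0],
    [-0.1, -0.05, -0.3, 0]
  ]
}}

```text
time: 2.2
eef_pos: [0.5537, -0.1359, 0.1602]
tcp_rot: [0.757, 0.654, 0.001, 0.001]
contact_force: [0.6, 0.1, 1.0]
opening: 1.0
```

```bash
python3 - <<'E'
from h import *
shot('wrist','w2.png');s=monitor.get_state();print(s['time'],s['eef_pos'])
E
```

```text
2.25 [ 0.55419407 -0.13581593  0.16081165]
```

Emit:
{"name": "send_rows", "arguments": {
  "rows": [
    [0.2, 0, 0, 0],
    [0.2, 0, 0, 0],
    [0.2, 0, 0, 0],
    [0.2, 0, 0, 0]
  ]
}}

```text
time: 2.75
eef_pos: [0.6126, -0.1348, 0.1596]
tcp_rot: [0.756, 0.654, 0.0, 0.001]
contact_force: [-0.1, -0.4, 0.4]
opening: 1.002
```

```bash
python3 - <<'E'
from h import *
shot('wrist','w3.png');s=monitor.get_state();print(s['time'],s['eef_pos'])
E
```

```text
2.8 [ 0.61246305 -0.13474871  0.15947812]
```

View pics/w2.png

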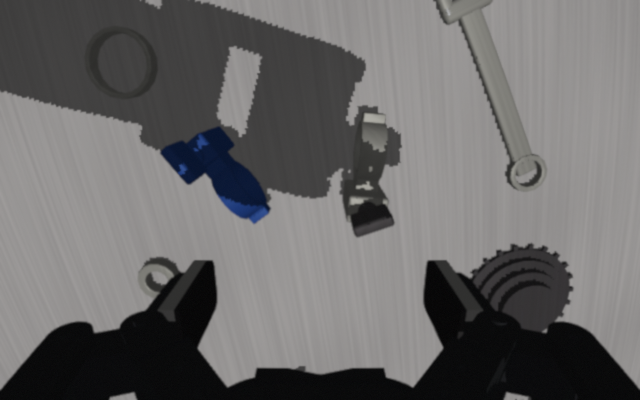

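View pics/w3.png

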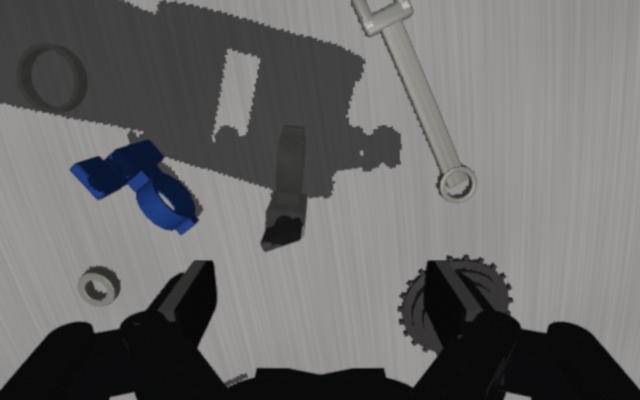

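```bash
python3 - <<'E'
from h import *
crop('w2',320,95,420,245,4,'a.png');crop('w3',240,115,340,265,4,'b.png')
x=np.hstack([cv2.imread('pics/a.png'),cv2.imread('pics/b.png')])
x=np.clip(x.astype(float)*1.8,0,255).astype(np.uint8);cv2.imwrite('pics/ab.png',x)
E
```

```text
(no output)
```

View pics/ab.png

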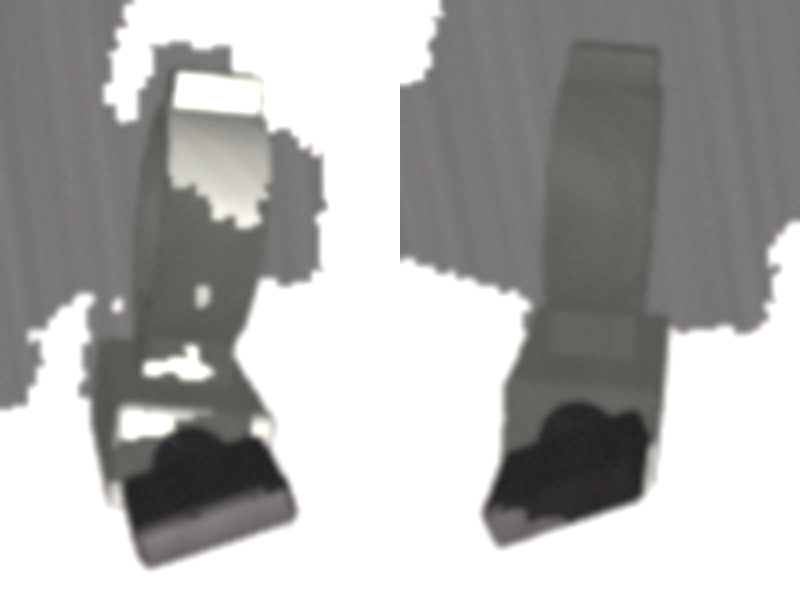

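```bash
python3 - <<'E'
from h import *
a=V('w2');b=V('w3')
print(a.T[:3,3],b.T[:3,3])
f=lambda p:(320+p[0]/4-.4,95+p[1]/4-.4); g=lambda p:(240+(p[0]-400)/4-.4,115+p[1]/4-.4)
P={}
for n,p,q in [('topL',(118,402),(505,382)),('topR',(272,428),(662,392)),('firstL',(98,343),(525,310)),('keyL',(150,567),(500,547)),('keyR',(297,515),(645,497)),('keyR2',(275,465),(632,412)),('nubL',(175,70),(573,42)),('nubR',(262,73),(660,48)),('nub2L',(167,112),(570,82)),('nub2R',(265,118),(660,88))]:
    p,e=tri(a,f(p),b,g(q)); P[n]=p; print(n,p.round(4),round(e,4))
for l,r in[('topL','topR'),('keyL','keyR'),('nubL','nubR'),('nub2L','nub2R')]:
    d=P[r]-P[l];print(l,np.linalg.norm(d).round(4),np.degrees(np.arctan2(d[1],d[0])).round(1))
E
```

```text
[ 0.56334626 -0.06226375  0.28474661] [ 0.62232059 -0.06115786  0.28418585]
topL [ 0.5739 -0.1353  0.0478] 0.001
topR [ 0.6004 -0.1437  0.0443] 0.0017
firstL [ 0.5731 -0.1334  0.0109] 0.0002
keyL [ 0.5743 -0.1529  0.0785] 0.0003
keyR [ 0.598  -0.1484  0.0767] 0.0004
keyR2 [ 0.5969 -0.1405  0.0668] 0.0051
nubL [ 0.5928 -0.0823  0.0219] 0.0005
nubR [ 0.6082 -0.0853  0.0223] 0.0001
nub2L [ 0.5907 -0.0897  0.0196] 0.0007
nub2R [ 0.6073 -0.0924  0.0261] 0.0008
topL 0.028 -17.6
keyL 0.0243 10.7
nubL 0.0157 -11.0
nub2L 0.018 -9.5
```

```bash
python3 - <<'E'
from h import *
a=V('w3')
for n,u,z in [('blue right end',(197,228),.02),('blue bottom',(182,234),.03),('bearing r',(120,285),.01),('cass left',(400,305),.01),('cass topleft',(425,265),.01),('wrench end',(437,190),.005)]: print(n,a.plane(u,z).round(3))
R=np.radians(-12.5);c=np.array([.585,-.148]);u=np.array([np.cos(R),np.sin(R)])
print(c+u*.0425,c+u*.057,c-u*.0425,c-u*.057)
E
```

```text
blue right end [ 0.511 -0.152  0.02 ]
blue bottom [ 0.502 -0.151  0.03 ]
bearing r [ 0.424 -0.198  0.01 ]
cass left [ 0.667 -0.253  0.01 ]
cass topleft [ 0.691 -0.216  0.01 ]
wrench end [ 0.706 -0.152  0.005]
[ 0.62649258 -0.15719868] [ 0.64064887 -0.16033706] [ 0.54350742 -0.13880132] [ 0.52935113 -0.13566294]
```

Triangulated results:
- Housing top at z≈0.046-0.048 (should be 0.050), 28.0 mm wide.
- Key top at z≈0.078 (should be 0.080).
- Band nub at z 0.022.
- Housing centre ≈ (0.585, -0.148), clamp yaw ≈ -12.5°.

These fit the given sizes. I go above the housing with the jaw partly closed, then descend.

Emit:
{"name": "send_rows", "arguments": {
  "rows": [
    [-0.092, -0.044, -0.1, -0.0117],
    [-0.092, -0.044, -0.1, -0.0117],
    [-0.092, -0.044, -0.1, -0.0117],
    [-0.092, -0.044, -0.1, -0.0117]
  ],
  "jaw": 0.4,
  "newtons": 30
}}

```text
time: 3.3
eef_pos: [0.5864, -0.1481, 0.1301]
tcp_rot: [0.779, 0.626, 0.001, 0.001]
contact_force: [1.0, 0.0, 0.4]
opening: 0.595
```

```bash
python3 - <<'E'
from h import *
shot('wrist','w4.png');s=monitor.get_state();print(s['time'],s['eef_pos'],s['tcp_rot'],s['opening'])
v=V('w4');print(v.proj([[.585,-.148,.05],[.5854,-.1467,.08],[.593,-.111,.022]]))
E
```

```text
3.35 [ 0.58633614 -0.1480562   0.12989888] [7.79412411e-01 6.26509506e-01 7.29174166e-04 1.26514303e-03] 0.5994678256257201
[[318.18069785 216.87099231]
 [318.33788798 233.96035186]
 [317.93237817 147.40330627]]
```

View pics/w4.png

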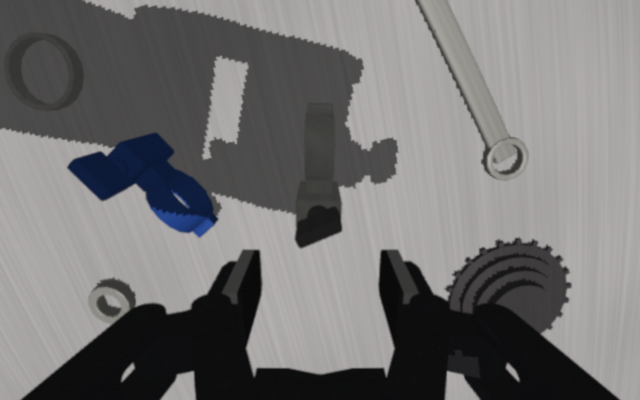

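The clamp stands vertically in the image, centred at column 319 midway between the fingers (260 and 382), so yaw and x agree. I descend.

Emit:
{"name": "send_rows", "arguments": {
  "rows": [
    [-0.003, 0, -0.1, 0],
    [-0.003, 0, -0.2, 0],
    [-0.003, 0, -0.28, 0],
    [-0.003, 0, -0.33, 0],
    [-0.003, 0, -0.33, 0],
    [-0.003, 0, -0.33, 0]
  ]
}}

```text
time: 4.1
eef_pos: [0.5852, -0.1482, 0.0305]
tcp_rot: [0.78, 0.626, 0.001, 0.001]
contact_force: [1.0, 0.4, 0.0]
opening: 0.604
```

Emit:
{"name": "send_rows", "arguments": {
  "rows": [
    [0, 0, 0, 0],
    [0, 0, 0, 0],
    [0, 0, 0, 0],
    [0, 0, 0, 0]
  ],
  "jaw": 1,
  "newtons": 40
}}

```text
time: 4.6
eef_pos: [0.5851, -0.1483, 0.0306]
tcp_rot: [0.78, 0.626, 0.001, 0.001]
contact_force: [0.3, -0.4, 5.5]
opening: 0.321
```

```bash
python3 - <<'E'
from h import *
shot('wrist','w5.png');s=monitor.get_state();print(s['time'],s['eef_pos'],s['tcp_rot'],s['opening'],s['contact_force'])
E
```

```text
4.65 [ 0.58511314 -0.14831049  0.0306358 ] [7.79619466e-01 6.26252542e-01 5.20895468e-04 9.85644825e-04] 0.3249765147176634 [ 0.88087008 -0.73027668  6.12174044]
```

View pics/w5.png

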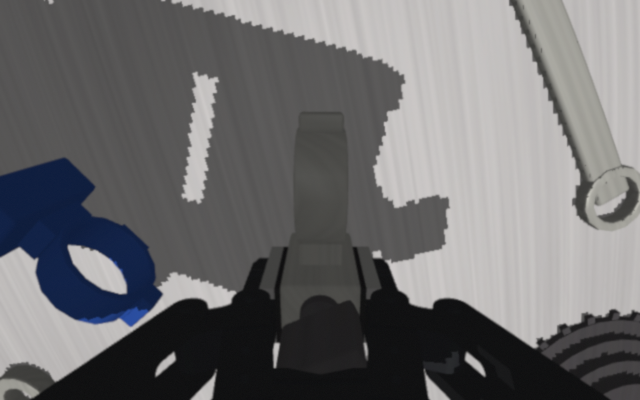

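The clamp is gripped at 27.6 mm (housing 28 mm) and centred. I lift it and carry it towards the pump.

Emit:
{"name": "send_rows", "arguments": {
  "rows": [
    [0, 0, 0.1, 0],
    [0, 0, 0.25, 0],
    [0, 0, 0.43, 0],
    [-0.05, 0.15, 0.43, 0],
    [-0.1, 0.3, 0.43, 0],
    [-0.15, 0.5, 0.43, 0.005],
    [-0.2, 0.7, 0.43, 0.01],
    [-0.25, 0.85, 0.43, 0.015],
    [-0.28, 1.0, 0.43, 0.015],
    [-0.28, 1.0, 0.43, 0.015],
    [-0.28, 1.0, 0.43, 0.015],
    [-0.28, 1.0, 0.43, 0.015]
  ]
}}

```text
time: 6.15
eef_pos: [0.5002, 0.151, 0.1579]
tcp_rot: [0.75, 0.662, -0.0, -0.0]
contact_force: [0.1, -1.0, -1.6]
opening: 0.321
```

```bash
python3 - <<'E'
from h import *
shot('wrist','w6.png');s=monitor.get_state();print(s['time'],s['eef_pos'],s['tcp_rot'],s['opening'],s['contact_force'])
E
```

```text
6.2 [0.50036774 0.15097636 0.1580294 ] [ 7.49868402e-01  6.61586956e-01 -2.65939236e-04 -9.26834511e-05] 0.3175982069639443 [-0.2213637   0.24881089 -1.0017479 ]
```

View pics/w6.png

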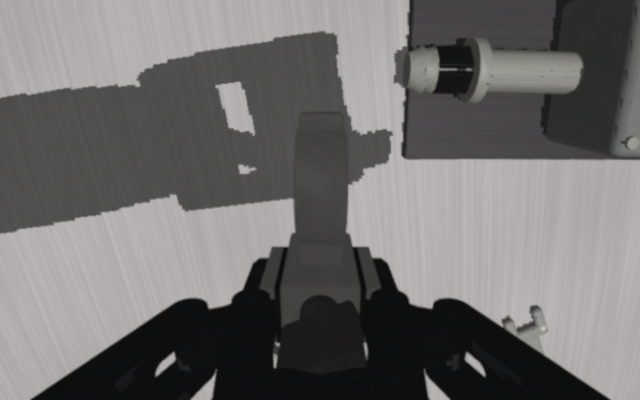

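The pump's stub runs level in the picture from the tip (400,70) over the sleeve (440-472,70) to the shoulder (483,70), with the plate's near edge at column 405. Second view.

Emit:
{"name": "send_rows", "arguments": {
  "rows": [
    [0.1, 0.2, 0, 0],
    [0.1, 0.2, 0, 0],
    [0.1, 0.2, 0, 0],
    [0.1, 0.2, 0, 0]
  ]
}}

```text
time: 6.7
eef_pos: [0.5299, 0.211, 0.1581]
tcp_rot: [0.75, 0.662, -0.0, -0.0]
contact_force: [-0.7, -0.1, -3.0]
opening: 0.319
```

```bash
python3 - <<'E'
from h import *
shot('wrist','w7.png');s=monitor.get_state();print(s['time'],s['eef_pos'],s['tcp_rot'],s['opening'],s['contact_force'])
for f,o,(x,y) in (('w6','a.png',(385,25)),('w7','b.png',(340,85))):
    crop(f,x,y,x+200,y+75,4,o)
x=np.vstack([cv2.imread('pics/a.png'),cv2.imread('pics/b.png')])
cv2.imwrite('pics/ab2.png',x)
E
```

```text
6.75 [0.52984268 0.21101343 0.15816533] [ 7.49708186e-01  6.61768474e-01 -3.41874447e-04 -7.48168509e-05] 0.32533197210792336 [ 0.88113718 -0.50711499 -2.59432114]
```

View pics/w7.png

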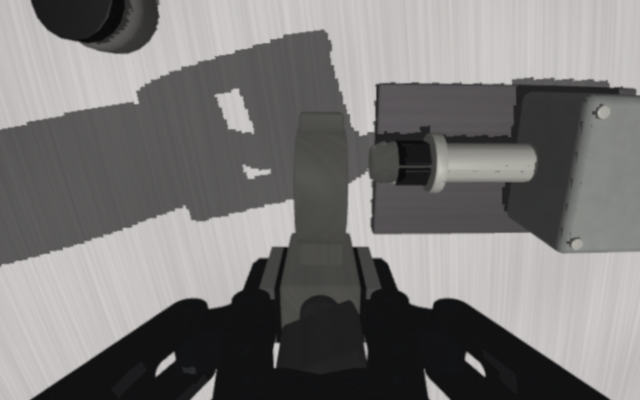

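View pics/ab2.png

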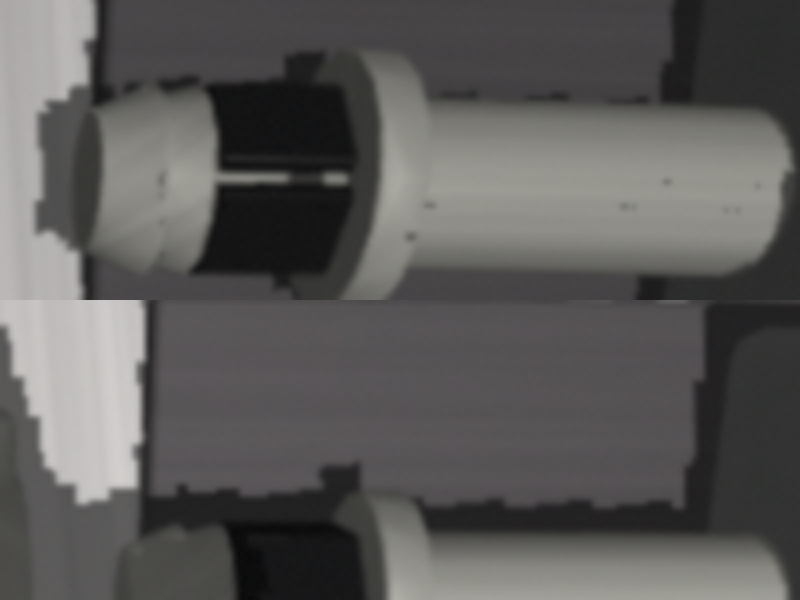

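```bash
python3 - <<'E'
from h import *
for f,o,(x,y) in (('w6','a.png',(385,30)),('w7','b.png',(355,125))):
    crop(f,x,y,x+200,y+75,4,o)
x=np.vstack([cv2.imread('pics/a.png'),cv2.imread('pics/b.png')])
x=np.clip(x.astype(float)*1.5,0,255).astype(np.uint8)
cv2.imwrite('pics/ab3.png',x)
E
```

```text
(no output)
```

View pics/ab3.png

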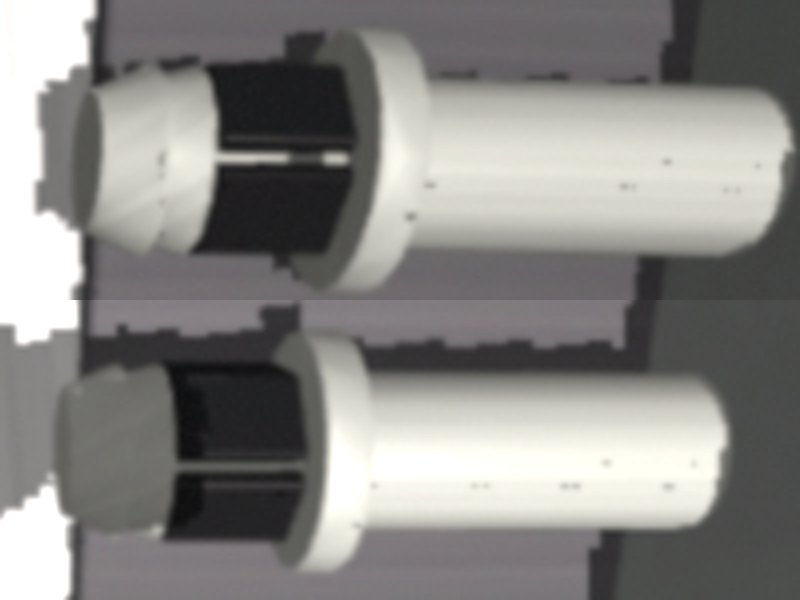

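```bash
cat > axis.py <<'E'
from h import *
def edges(v,c,r0,r1):
    g=cv2.GaussianBlur(cv2.cvtColor(v.im,cv2.COLOR_RGB2GRAY),(3,3),0)[:,c].astype(float)
    d=np.diff(g); 
    def sub(i): 
        a,b,cc=abs(d[i-1]),abs(d[i]),abs(d[i+1]); return i+.5+.5*(a-cc)/(a-2*b+cc)
    s=d[r0:r1]; m=(r1-r0)//2
    return sub(r0+int(np.argmax(s[:m]))),sub(r0+m+int(np.argmin(s[m:])))
def plane(v,cols,r0,r1):
    R=[]
    for c in cols:
        t,b=edges(v,c,r0,r1); R.append(v.ray((c,t))[1]+v.ray((c,b))[1])
        if c in(cols[0],cols[-1]):print(c,t,b)
    R=np.array([r/np.linalg.norm(r) for r in R])
    n=np.linalg.svd(R)[2][2]; return v.T[:3,3],n
def line(a,na,b,nb):
    d=np.cross(na,nb);d/=np.linalg.norm(d)
    if d[0]<0:d=-d
    A=np.array([na,nb,d]);p=np.linalg.solve(A,[na@a,nb@b,d@np.array([.6,.21,.03])])
    return p,d
E
python3 - <<'E'
from axis import *
a=V('w6');b=V('w7')
oa,na=plane(a,range(498,560,3),40,103);ob,nb=plane(b,range(455,520,3),132,192)
p,d=line(oa,na,ob,nb);print('axis',p,d,np.degrees(np.arctan2(d[1],d[0])),'baseline angle',np.degrees(np.arccos(abs(na@nb))))
# along axis: intersect vertical-ish plane: point on axis nearest to ray
def on(v,u):
    o,r=v.ray(u); A=np.stack([d,-r],1);t=np.linalg.lstsq(A,o-p,rcond=None)[0];return p+d*t[0]
# plate corners
def f6(c):return (385+c[0]/4-.4,30+c[1]/4-.4)
def f7(c):return (355+c[0]/4-.4,125+(c[1]-300)/4-.4)
# sleeve start (barb end) on axis mid; shoulder flange far/near silhouettes
for n,c6,c7 in [('barb end mid',(216,158),(177,460)),('sleeve/shoulder gap',(352,158),(306,462)),]:
    print(n,on(a,f6(c6)),on(b,f7(c7)),tri(a,f6(c6),b,f7(c7)))
# plate near corners
for n,u6,u7 in [('plate y- corner',(404.5,157),(373,232.5))]:
    print(n,tri(a,u6,b,u7),a.plane(u6,.01),b.plane(u7,.01))
E
python3 - <<'E'
from h import *
for f,o,(x,y) in (('w6','a.png',(390,130)),('w7','b.png',(358,210)),('w7','c.png',(358,70))):
    crop(f,x,y,x+40,y+40,6,o)
x=np.hstack([cv2.imread('pics/'+i+'.png') for i in 'abc'])
cv2.imwrite('pics/ab4.png',np.clip(x*1.3,0,255).astype(np.uint8))
E
```

```text
498 49.9 91.16666666666667
558 51.42857142857143 93.2
455 142.83333333333334 181.22222222222223
518 143.8 181.55555555555554
axis [0.60200078 0.22649585 0.03015658] [ 0.99256862 -0.12054621  0.01661784] -6.92458787484324 baseline angle 14.109444639958825
barb end mid [0.58963879 0.2279972  0.02994961] [0.58834501 0.22815433 0.02992795] (array([0.58634235, 0.22841287, 0.03999664]), np.float64(0.00030860873961335877))
sleeve/shoulder gap [0.61268391 0.2251984  0.03033544] [0.61146578 0.22534634 0.03031504] (array([0.60788952, 0.22597095, 0.04222826]), np.float64(1.5316711899356316e-05))
plate y- corner (array([0.56775546, 0.16651637, 0.00766565]), np.float64(0.00013844182376490836)) [0.5671915 0.1670444 0.01     ] [0.56756756 0.16748294 0.01      ]
```

View pics/ab4.png

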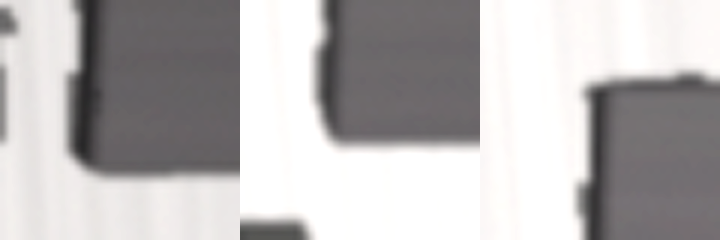

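```bash
python3 - <<'E'
from axis import *
a=V('w6');b=V('w7')
oa,na=plane(a,range(498,560,3),40,103);ob,nb=plane(b,range(455,520,3),132,192)
for o,n in((oa,na),(ob,nb)):
  for x in(.57,.60,.66):
    print(x, [(round(o[1]-(n[0]*(x-o[0])+n[2]*(z-o[2]))/n[1],4)) for z in(.030,.032)])
print('corner',tri(a,(406.3,157.6),b,(373.4,232.9)),b.plane((378.4,83.6),.01))
crop('w7',240,100,400,250,5,'d.png')
im=cv2.imread('pics/d.png');cv2.imwrite('pics/d7.png',np.clip(im*2.0,0,255).astype(np.uint8)[:, :800][:600])
E
```

```text
498 49.9 91.16666666666667
558 51.42857142857143 93.2
455 142.83333333333334 181.22222222222223
518 143.8 181.55555555555554
0.57 [np.float64(0.2304), np.float64(0.2303)]
0.6 [np.float64(0.2267), np.float64(0.2266)]
0.66 [np.float64(0.2195), np.float64(0.2194)]
0.57 [np.float64(0.2305), np.float64(0.2309)]
0.6 [np.float64(0.2267), np.float64(0.2271)]
0.66 [np.float64(0.2192), np.float64(0.2196)]
corner (array([0.56836342, 0.16641656, 0.00901517]), np.float64(0.0008833298999018748)) [0.58118226 0.2835811  0.01      ]
```

View pics/d7.png

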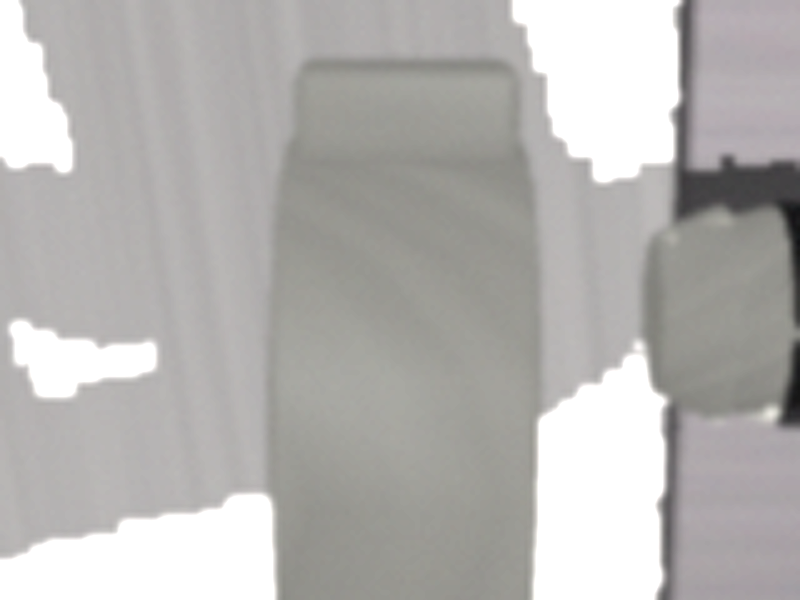

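The axis is at z≈0.030-0.032 (should be 0.032) with yaw -6.8°. The pump origin is ≈ (0.600, 0.227), agreed by the pipe axis, both plate corners and the shoulder to ±1 mm. I go to 60 mm before the seat along pump x and 2 mm above plate height.

Emit:
{"name": "send_rows", "arguments": {
  "rows": [
    [0.02, -0.049, -0.1, 0.001],
    [0.02, -0.049, -0.2, 0.001],
    [0.02, -0.049, -0.3, 0.001],
    [0.02, -0.049, -0.36, 0.001],
    [0.02, -0.049, -0.383, 0.001],
    [0.02, -0.049, -0.383, 0.001],
    [0.02, -0.049, -0.383, 0.001]
  ],
  "newtons": 30
}}

```text
time: 7.62
eef_pos: [0.5372, 0.1976, 0.0448]
tcp_rot: [0.747, 0.665, 0.001, 0.001]
contact_force: [-0.6, 0.9, -1.0]
opening: 0.322
```

```bash
python3 - <<'E'
from h import *
shot('wrist','w8.png');shot('scene','s8.png');s=monitor.get_state();print(s['time'],s['eef_pos'],s['tcp_rot'],s['opening'],s['contact_force'],s['wrist_torque'])
crop('s8',300,120,420,220,5,'s8c.png')
E
```

```text
7.725 [0.53706188 0.19759847 0.04465258] [7.47126848e-01 6.64680477e-01 9.77586937e-04 6.17168140e-04] 0.32510293298699855 [-0.57536241  0.03872199 -2.44417665] [-0.05249111 -0.0052005   0.02420638]
```

View pics/w8.png

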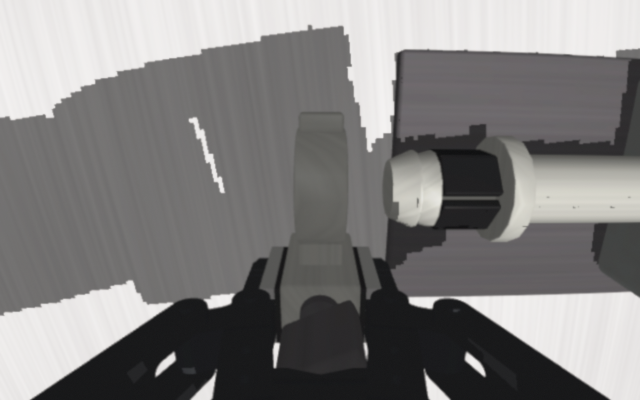

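View pics/s8c.png

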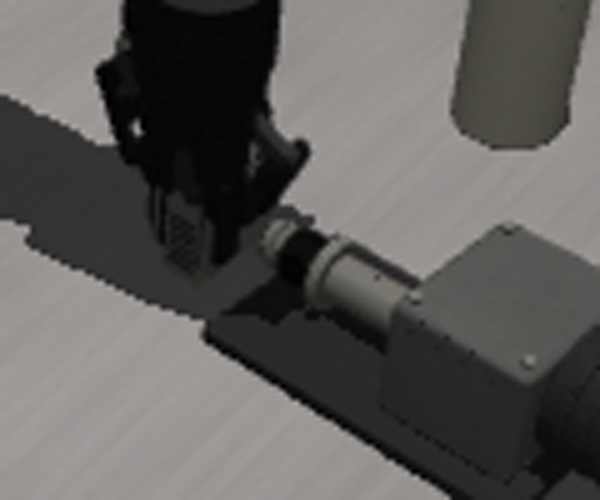

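```bash
python3 - <<'E'
from axis import *
v=V('w8');o,n=plane(v,range(545,600,3),140,236)
T=np.array([.5371,.1976,.0447]);
for x in(.57,.60): print(x,[round(o[1]-(n[0]*(x-o[0])+n[2]*(z-o[2]))/n[1],4) for z in(.030,.032)])
th=np.radians(-90)+2*np.arctan2(.66468,.74713);print(np.degrees(th))
tx=np.array([-np.sin(th),np.cos(th),0]);B=T+.038*tx;B[2]-=.0086;print('band',B)
print(v.proj([B,B+[0,0,.022],B-np.array([0,0,.022])]))
# stub axis in pump
xh=np.array([np.cos(np.radians(-6.8)),np.sin(np.radians(-6.8))]);yh=np.array([-xh[1],xh[0]]);r=B[:2]-[.600,.2269];print('band in pump x,y',r@xh,r@yh)
# tip col 384,row 187 
print('tip',v.plane((384,187),.032),'barb end top',v.plane((443,190),.0475), 'shoulder face top',v.plane((500,190),.047))
E
```

```text
545 154.375 222.35714285714286
599 155.16666666666666 222.3
0.57 [np.float64(0.2301), np.float64(0.2306)]
0.6 [np.float64(0.2265), np.float64(0.227)]
-6.684578531725185
band [0.54152333 0.23534168 0.0361    ]
[[321.34006428 187.14547747]
 [321.78643208 204.7861964 ]
 [321.01156908 174.17771881]]
band in pump x,y -0.05906484455340266 0.0014584239012060379
tip [0.566185   0.23138738 0.032     ] barb end top [0.58471197 0.23233512 0.0475    ] shoulder face top [0.60576834 0.22974252 0.047     ]
```

The wrist view puts the band 59 mm before the seat and about 1.5 mm to +y, with yaw within 0.1°. I correct that and advance gently to cover the tip, then read the forces.

Emit:
{"name": "send_rows", "arguments": {
  "rows": [
    [0, -0.005, -0.007, 0],
    [0.02, -0.0075, -0.007, 0],
    [0.04, -0.0098, -0.007, 0],
    [0.06, -0.012, -0.007, 0],
    [0.08, -0.0145, -0.007, 0],
    [0.092, -0.016, -0.007, 0],
    [0.092, -0.016, -0.007, 0],
    [0.092, -0.016, -0.007, 0]
  ]
}}

```text
time: 8.72
eef_pos: [0.5635, 0.1926, 0.0412]
tcp_rot: [0.747, 0.665, -0.0, -0.0]
contact_force: [0.2, -0.1, -2.6]
opening: 0.322
```

```bash
python3 - <<'E'
from h import *
shot('wrist','w9.png');s=monitor.get_state();print(s['time'],s['eef_pos'],s['tcp_rot'],s['opening'],s['contact_force'],s['wrist_torque'])
E
```

```text
8.775 [0.56353501 0.1925974  0.04123696] [ 7.47142572e-01  6.64663785e-01 -1.44057149e-04 -9.41068442e-05] 0.32239094965817205 [ 0.52544649  0.23186397 -1.50334787] [-0.04629352 -0.00793595  0.04749957]
```

View pics/w9.png

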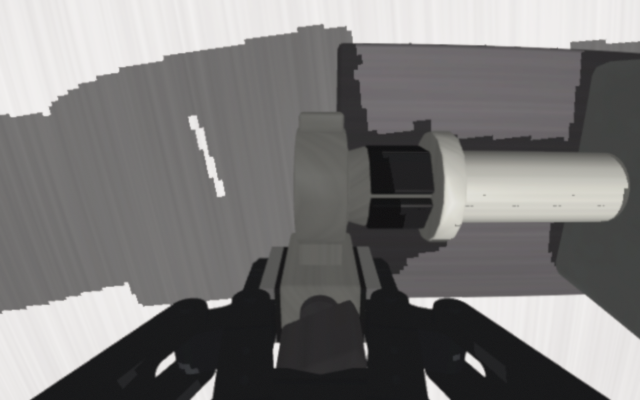

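Tip covered, no lateral force. I continue in small steps over the barbs.

Emit:
{"name": "send_rows", "arguments": {
  "rows": [
    [0.008, -0.001, 0.003, 0],
    [0.016, -0.002, 0.003, 0],
    [0.024, -0.003, 0.003, 0],
    [0.033, -0.004, 0.003, 0],
    [0.033, -0.004, 0.003, 0]
  ]
}}

```text
time: 9.4
eef_pos: [0.5739, 0.1913, 0.0423]
tcp_rot: [0.747, 0.665, 0.0, 0.0]
contact_force: [-0.9, 0.3, -1.8]
opening: 0.322
```

```bash
python3 - <<'E'
from h import *
s=monitor.get_state();print(s['time'],s['eef_pos'],s['opening'],s['contact_force'],s['wrist_torque'])
E
```

```text
9.4 [0.57394953 0.19134265 0.04226151] 0.3216122279246475 [-0.89889459  0.30066216 -1.77576589] [0.01641183 0.05291463 0.00483913]
```

Emit:
{"name": "send_rows", "arguments": {
  "rows": [
    [0.01, -0.0012, 0, 0],
    [0.02, -0.0024, 0, 0],
    [0.03, -0.0036, 0, 0],
    [0.04, -0.0048, 0, 0],
    [0.04, -0.0048, 0, 0]
  ]
}}

```text
time: 10.02
eef_pos: [0.586, 0.1899, 0.0423]
tcp_rot: [0.747, 0.665, 0.0, 0.0]
contact_force: [-0.3, 0.1, -2.2]
opening: 0.322
```

```bash
python3 - <<'E'
from h import *
shot('wrist','w10.png');s=monitor.get_state();print(s['time'],s['eef_pos'],s['opening'],s['contact_force'],s['wrist_torque'])
crop('w10',260,90,460,250,4,'w10c.png')
E
```

```text
10.075 [0.58577866 0.18990602 0.04220606] 0.3265019104413059 [-0.13749467 -0.1259499  -1.6424659 ] [0.03050226 0.03456866 0.02381823]
```

View pics/w10c.png

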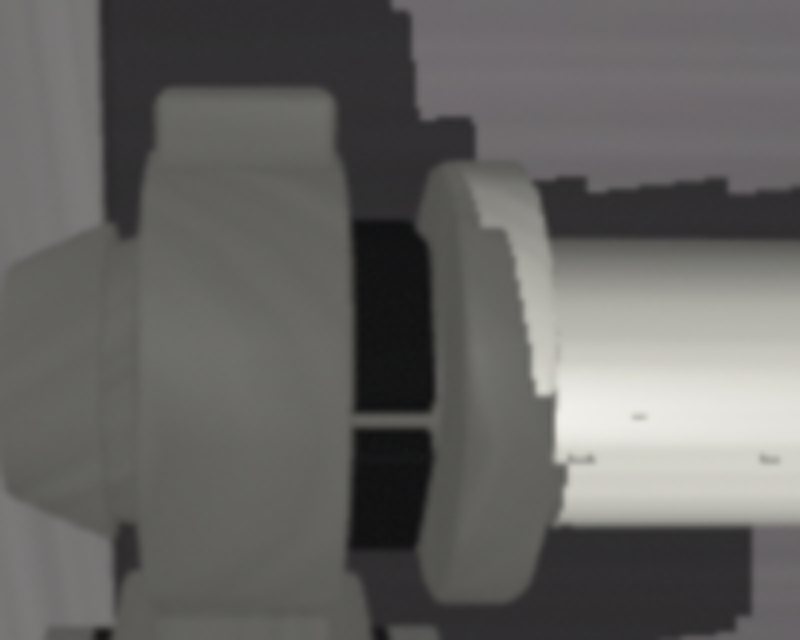

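The gap band-to-shoulder is crop cols 352-435 against a band width of 210 (18 mm), so about 7 mm. I advance 5.5 mm, then creep.

Emit:
{"name": "send_rows", "arguments": {
  "rows": [
    [0.006, -0.0007, 0, 0],
    [0.012, -0.0014, 0, 0],
    [0.018, -0.0022, 0, 0],
    [0.018, -0.0022, 0, 0]
  ]
}}

```text
time: 10.58
eef_pos: [0.5913, 0.1893, 0.0423]
tcp_rot: [0.747, 0.665, 0.0, 0.0]
contact_force: [0.1, 0.7, -2.1]
opening: 0.318
```

Emit:
{"name": "send_rows", "arguments": {
  "rows": [
    [0.0025, -0.0003, 0, 0],
    [0.0025, -0.0003, 0, 0]
  ]
}}

```text
time: 10.82
eef_pos: [0.5918, 0.1892, 0.0422]
tcp_rot: [0.747, 0.665, -0.0, 0.0]
contact_force: [-0.1, 0.4, -2.4]
opening: 0.322
```

Emit:
{"name": "send_rows", "arguments": {
  "rows": [
    [0.0025, -0.0003, 0, 0],
    [0.0025, -0.0003, 0, 0]
  ]
}}

```text
time: 11.08
eef_pos: [0.5926, 0.1891, 0.0422]
tcp_rot: [0.747, 0.665, 0.0, 0.0]
contact_force: [0.4, 0.2, -2.6]
opening: 0.32
```

Emit:
{"name": "send_rows", "arguments": {
  "rows": [
    [0.001, 0, -0.003, 0],
    [0.001, 0, -0.005, 0],
    [0.001, 0, -0.005, 0]
  ]
}}

```text
time: 11.45
eef_pos: [0.5929, 0.1891, 0.0407]
tcp_rot: [0.747, 0.665, -0.0, -0.0]
contact_force: [-0.3, 0.4, -1.9]
opening: 0.328
```

```bash
python3 - <<'E'
from h import *
shot('wrist','w11.png');s=monitor.get_state();print(s['time'],s['eef_pos'],s['opening'],s['contact_force'],s['wrist_torque'])
crop('w11',260,90,460,250,4,'w11c.png')
E
```

```text
11.5 [0.5928603  0.18910431 0.04068501] 0.323691082074059 [ 0.63822455  0.0400335  -1.88399347] [-0.02231779  0.02116212  0.01901638]
```

View pics/w11c.png

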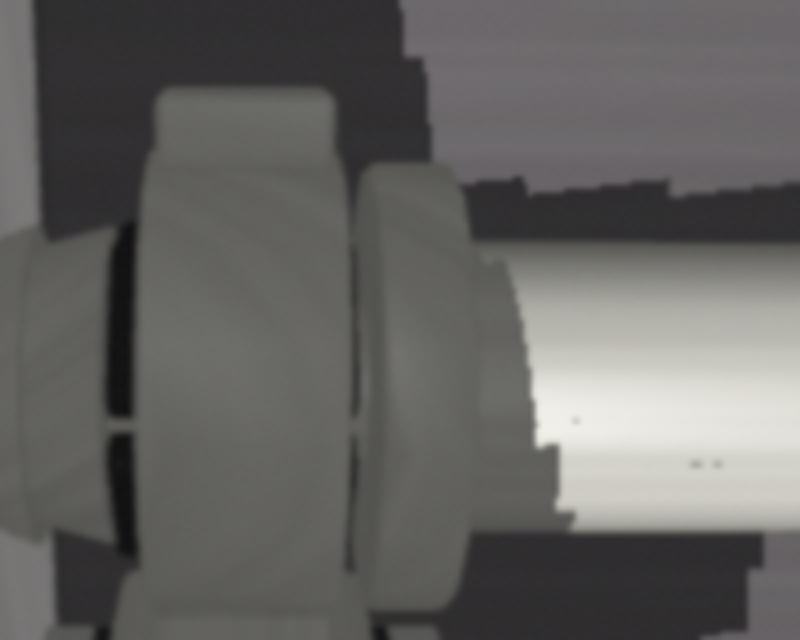

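About 0.8 mm gap left (crop cols 350-358). I creep to contact.

Emit:
{"name": "send_rows", "arguments": {
  "rows": [
    [0.002, -0.0002, -0.001, 0],
    [0.002, -0.0002, -0.001, 0]
  ]
}}

```text
time: 11.75
eef_pos: [0.5935, 0.1891, 0.0406]
tcp_rot: [0.747, 0.665, 0.0, -0.0]
contact_force: [-1.8, 0.5, -0.1]
opening: 0.319
```

Emit:
{"name": "send_rows", "arguments": {
  "rows": [
    [0.0015, -0.0002, -0.001, 0],
    [0.0015, -0.0002, -0.001, 0]
  ]
}}

```text
time: 12.0
eef_pos: [0.5939, 0.1891, 0.0406]
tcp_rot: [0.747, 0.665, -0.0, -0.0]
contact_force: [-3.0, -0.0, 3.4]
opening: 0.323
```

Emit:
{"name": "send_rows", "arguments": {
  "rows": [
    [0.001, -0.0001, -0.001, 0],
    [0.001, -0.0001, -0.001, 0]
  ]
}}

```text
time: 12.25
eef_pos: [0.5942, 0.1891, 0.0406]
tcp_rot: [0.747, 0.665, -0.0, -0.0]
contact_force: [-3.6, 0.0, 5.7]
opening: 0.32
```

```bash
python3 - <<'E'
from h import *
shot('wrist','w12.png');s=monitor.get_state();print(s['time'],s['eef_pos'],s['opening'],s['contact_force'],s['wrist_torque'])
crop('w12',300,110,400,260,4,'w12c.png')
E
```

```text
12.3 [0.5942784  0.18908992 0.0406145 ] 0.3257197387789616 [-2.76609432 -0.37743779  5.99062857] [-0.02022089  0.66647026 -0.00317494]
```

View pics/w12c.png

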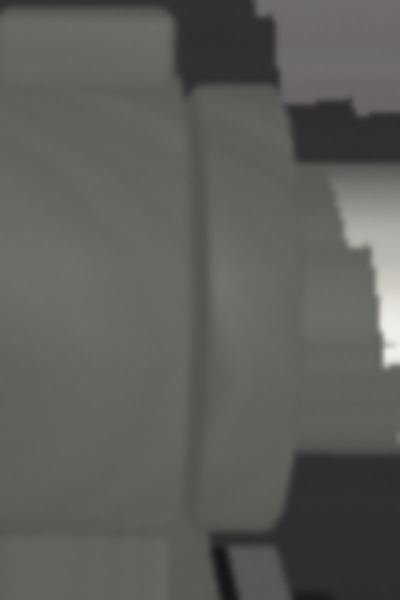

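Band is flush with the shoulder, with mild forces (-3 N along x, +6 N from the plate). I release and rise.

Emit:
{"name": "send_rows", "arguments": {
  "rows": [
    [-0.001, 0, 0.002, 0],
    [-0.001, 0, 0.002, 0],
    [-0.001, 0, 0.002, 0]
  ],
  "jaw": 0.4
}}

```text
time: 12.68
eef_pos: [0.5941, 0.1889, 0.0403]
tcp_rot: [0.747, 0.665, 0.0, 0.0]
contact_force: [-0.7, -0.4, 0.6]
opening: 0.6
```

Emit:
{"name": "send_rows", "arguments": {
  "rows": [
    [0, 0, 0.05, 0],
    [0, 0, 0.15, 0],
    [0, 0, 0.25, 0],
    [0, 0, 0.25, 0],
    [0, 0, 0.25, 0]
  ]
}}

```text
time: 13.3
eef_pos: [0.5936, 0.1889, 0.1152]
tcp_rot: [0.747, 0.665, -0.0, -0.0]
contact_force: [-0.7, 0.1, 0.9]
opening: 0.602
```

```bash
python3 - <<'E'
from h import *
shot('wrist','w13.png');s=monitor.get_state();print(s['time'],s['eef_pos'],s['qpos'],s['contact_force'],s['wrist_torque'])
crop('w13',240,90,440,240,4,'w13c.png')
E
```

```text
13.35 [0.59310333 0.18882002 0.11431692] [1.45386673e-01 3.12720323e-01 1.80472264e+00 1.05557749e-05
 1.02608404e+00 2.62236780e-01] [-0.15083494  0.97346546  0.50009287] [ 0.0037002  -0.0091621   0.08335668]
```

View pics/w13c.png

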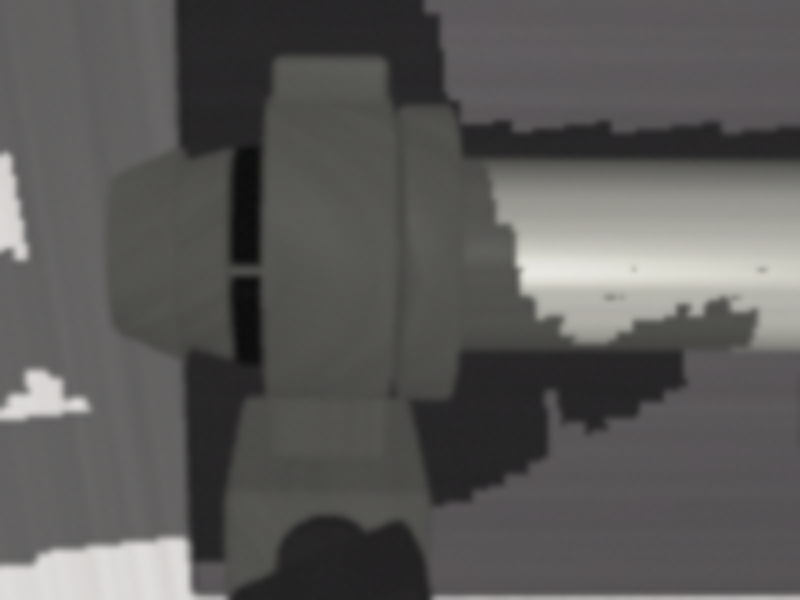

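The clamp is standing, seated against the shoulder and in line. I raise the arm and turn the gripper +113° (so there is room to turn clockwise), with the camera looking at the key from the other side.

Emit:
{"name": "send_rows", "arguments": {
  "rows": [
    [0, 0, 0.15, 0.314],
    [0, 0, 0.15, 0.314],
    [0, 0, 0.15, 0.314],
    [0, 0, 0.15, 0.314],
    [0, 0, 0.15, 0.314],
    [0, 0, 0.15, 0.314],
    [0, 0, 0.15, 0.314],
    [0, 0, 0.15, 0.314],
    [0, 0, 0.15, 0.314],
    [0, 0, 0.15, 0.314],
    [0, 0, 0.15, 0.314],
    [0, 0, 0.15, 0.314],
    [0, 0, 0.15, 0.314]
  ]
}}

```text
time: 14.98
eef_pos: [0.5935, 0.1889, 0.1594]
tcp_rot: [-0.141, 0.99, -0.0, -0.001]
contact_force: [-0.3, -0.4, -0.8]
opening: 0.604
```

```bash
python3 - <<'E'
from h import *
shot('wrist','w14.png');s=monitor.get_state();print(s['time'],s['eef_pos'],s['tcp_rot'],s['qpos'],s['contact_force'],s['wrist_torque'])
crop('w14',240,150,440,300,4,'w14c.png');crop('w13',270,170,370,260,6,'w13d.png')
im=cv2.imread('pics/w13d.png');cv2.imwrite('pics/w13e.png',np.clip(im*2.5,0,255).astype(np.uint8))
im=cv2.imread('pics/w14c.png');cv2.imwrite('pics/w14d.png',np.clip(im*2.,0,255).astype(np.uint8))
E
```

```text
15.025 [0.59360906 0.18887914 0.15969465] [-1.41609266e-01  9.89922432e-01 -2.28337267e-05 -6.26931400e-04] [ 1.45381752e-01  2.58661230e-01  1.77999040e+00 -4.65074534e-05
  1.10419503e+00 -1.70956743e+00] [-0.39929588  0.46817301  0.40741329] [ 0.00366589 -0.04287129  0.03852867]
```

View pics/w14d.png

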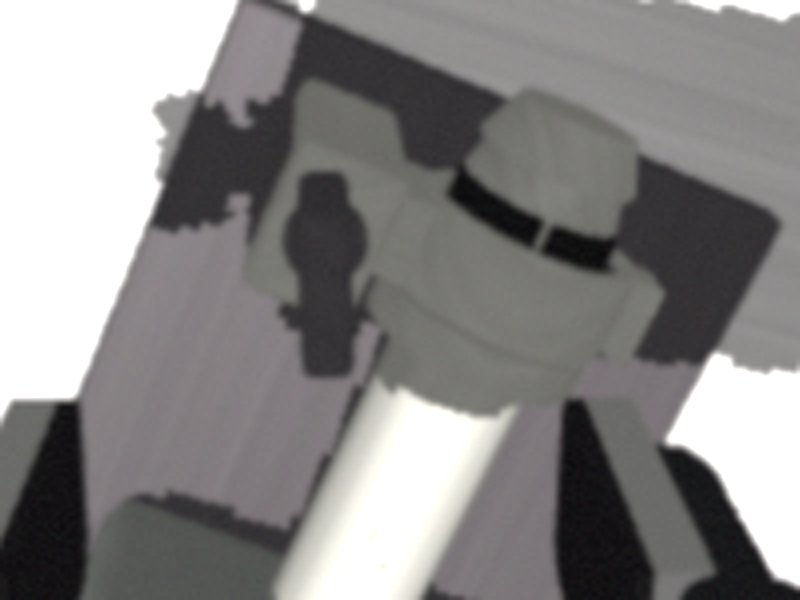

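View pics/w14.png

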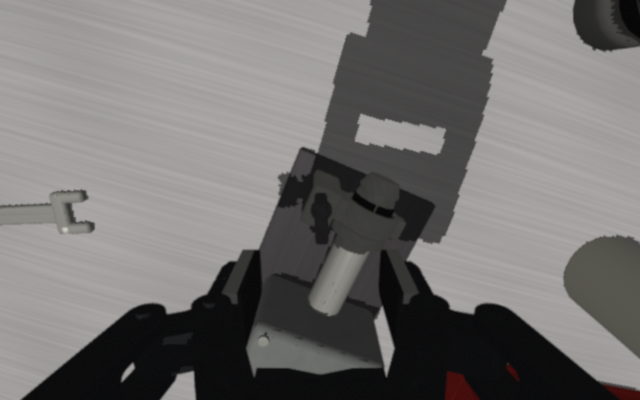

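View pics/w13e.png

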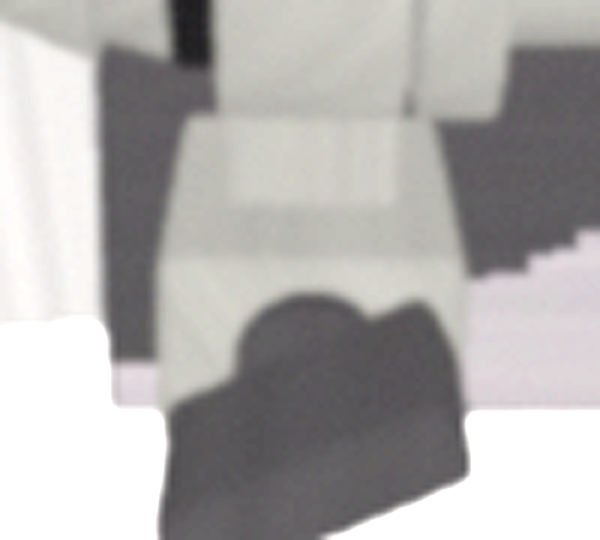

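```bash
python3 - <<'E'
from h import *
v=V('w14'); yaw=2*np.arctan2(.98992,-.14161);tx=np.array([np.cos(yaw),np.sin(yaw)]);print(np.degrees(yaw))
T=np.array([.5936,.18888])
# far end top edge of blade at z=.09: corners
for u in((315.3,243.5),(328.6,243.5)): print(v.plane(u,.09)[:2]-T, v.plane(u,.09))
m=v.plane((322,243.5),.09)[:2]+13e-3*tx; d=m-T; print('centre from far end',m,'tool frame x,y',d@tx, d@np.array([tx[1],-tx[0]]))
# boss disc: centre crop (325,238) base at z~.06
m2=v.plane((240+325/4,150+238/4),.062);print('boss',m2)
# edge direction: left edge crop (305,280)->(302,372)
w=V('w13')
g=lambda p:(270+p[0]/6-.4,170+p[1]/6-.4)
print('housing top +y edge',w.plane(g((160,258)),.06),w.plane(g((465,255)),.06))
print('key right top corner',w.plane(g((468,472)),.09))
E
```

```text
196.28208244963832
[0.01197609 0.00091073] [0.60557609 0.18979073 0.09      ]
[0.00978237 0.00842556] [0.60338237 0.19730556 0.09      ]
centre from far end [0.59199174 0.18993137] tool frame x,y 0.001248987768794857 0.001460109501848881
boss [0.59337056 0.18996202 0.062     ]
housing top +y edge [0.581775  0.2017235 0.06     ] [0.60859704 0.19886331 0.06      ]
key right top corner [0.60601218 0.19207178 0.09      ]
```

The key's blade appears vertical in the picture (cols 315-329, rows 193-244), so the jaws are square to it. The key centre is ≈ (0.5934, 0.190), 1 mm in y from the TCP. I descend over it and close.

Emit:
{"name": "send_rows", "arguments": {
  "rows": [
    [0, 0.0035, -0.06, 0],
    [0, 0.0035, -0.13, 0],
    [0, 0.0035, -0.2, 0],
    [0, 0.0035, -0.24, 0],
    [0, 0.0035, -0.255, 0],
    [0, 0.0035, -0.255, 0],
    [0, 0.0035, -0.255, 0]
  ],
  "jaw": 0.55,
  "newtons": 30
}}

```text
time: 15.9
eef_pos: [0.5946, 0.1901, 0.0849]
tcp_rot: [-0.142, 0.99, 0.0, 0.001]
contact_force: [-0.2, 1.3, 0.6]
opening: 0.447
```

```bash
python3 - <<'E'
from h import *
shot('wrist','w15.png');s=monitor.get_state();print(s['time'],s['eef_pos'],s['tcp_rot'],s['contact_force'],s['wrist_torque'])
E
```

```text
15.95 [0.59462267 0.19010576 0.08497287] [-1.42159235e-01  9.89843337e-01 -6.92203851e-06  9.59663832e-04] [ 0.86433604 -0.18101696  0.53284135] [-0.01282972  0.03928464  0.01377894]
```

View pics/w15.png

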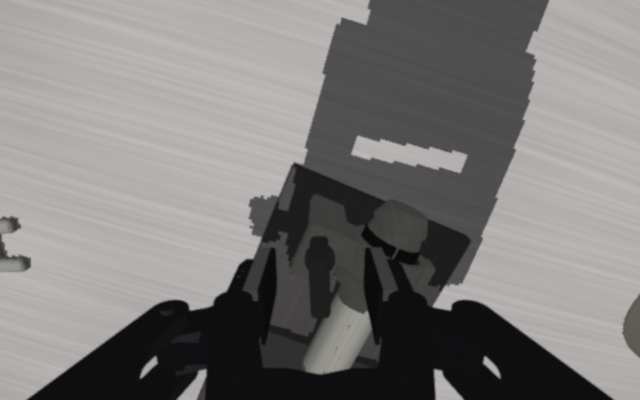

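The key is at col 320, centred between the pads (275-368). I close on it.

Emit:
{"name": "send_rows", "arguments": {
  "rows": [
    [-0.0025, 0, -0.003, 0],
    [-0.0025, 0, -0.003, 0],
    [-0.0025, 0, -0.003, 0],
    [-0.0025, 0, -0.003, 0]
  ],
  "jaw": 1,
  "newtons": 30
}}

```text
time: 16.45
eef_pos: [0.593, 0.19, 0.0833]
tcp_rot: [-0.142, 0.99, 0.0, -0.0]
contact_force: [-2.1, 0.2, 2.9]
opening: 0.083
```

```bash
cat > rd.py <<'E'
from h import *
s=monitor.get_state();q=s['tcp_rot'];print('t',s['time'],s['eef_pos'].round(4),'yaw',np.degrees(2*np.arctan2(q[1],q[0])).round(2)%360,'open mm',round(s['opening']*85,2),'F',s['contact_force'].round(2),'M',s['wrist_torque'].round(3),'q6',s['qpos'][5].round(3))
E
python3 rd.py; python3 -c "
from h import *
shot('wrist','w16.png')"
```

```text
t 16.45 [0.593  0.19   0.0833] yaw 196.36 open mm 7.03 F [-2.08  0.16  2.94] M [-0.004  0.395  0.065] q6 -1.709
```

View pics/w16.png

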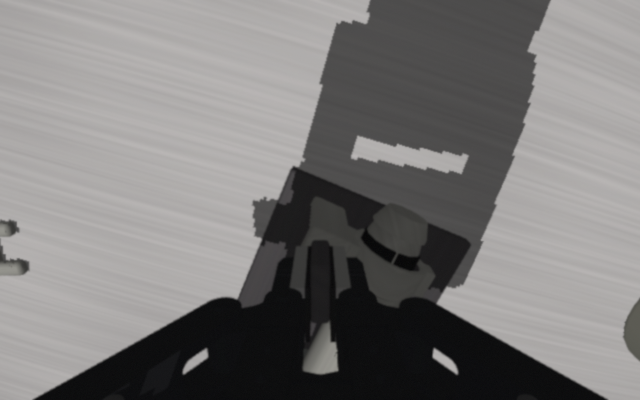

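The key is held (blade between the pads at col 320). I begin turning clockwise and watch the moment.

Emit:
{"name": "send_rows", "arguments": {
  "rows": [
    [0.001, 0, 0, -0.0125],
    [0.001, 0, 0, -0.025],
    [0.001, 0, 0, -0.0375],
    [0.001, 0, 0, -0.05],
    [0.001, 0, 0, -0.05]
  ]
}}

```text
time: 17.12
eef_pos: [0.5932, 0.1901, 0.0833]
tcp_rot: [0.014, 1.0, -0.0, -0.0]
contact_force: [-3.7, 0.1, 3.8]
opening: 0.084
```

```bash
cat > rm.py <<'E'
from h import *
import sys
n=int(sys.argv[1]);M=[];F=[]
for i in range(n):
    s=monitor.get_state();M.append(s['wrist_torque']);F.append(s['contact_force']); 
    im=imaging.read_camera('wrist')
q=s['tcp_rot'];print('t',s['time'],s['eef_pos'].round(4),'yaw',(np.degrees(2*np.arctan2(q[1],q[0]))%360).round(2),'op',round(s['opening']*85,1),'F',np.mean(F,0).round(2),'M',np.mean(M,0).round(3),'sdMz',np.std(M,0)[2].round(3),'q6',s['qpos'][5].round(3))
if len(sys.argv)>2: cv2.imwrite('pics/'+sys.argv[2],im[:,:,::-1])
E
python3 rm.py 5 w17.png
```

```text
t 17.325 [0.5933 0.1901 0.0833] yaw 178.39 op 7.0 F [-3.71  0.15  4.51] M [0.073 0.729 0.036] sdMz 0.021 q6 -1.396
```

View pics/w17.png

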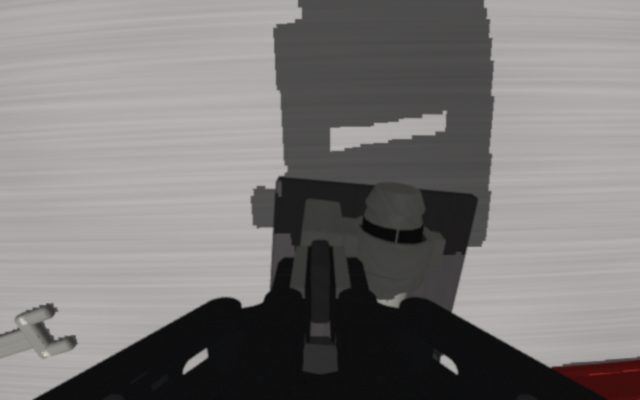

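Emit:
{"name": "send_rows", "arguments": {
  "rows": [
    [0, 0, 0, -0.0125],
    [0, 0, 0, -0.025],
    [0, 0, 0, -0.0375],
    [0, 0, 0, -0.0375]
  ]
}}

```text
time: 17.88
eef_pos: [0.5934, 0.1899, 0.0833]
tcp_rot: [0.132, 0.991, -0.0, -0.0]
contact_force: [-4.1, 0.1, 4.1]
opening: 0.084
```

```bash
python3 rm.py 5 w18.png
```

```text
t 18.075 [0.5934 0.1899 0.0833] yaw 164.9 op 7.5 F [-4.08  0.18  4.98] M [-0.076  0.715  0.043] sdMz 0.016 q6 -1.16
```

Emit:
{"name": "send_rows", "arguments": {
  "rows": [
    [0, 0, 0, -0.0125],
    [0, 0, 0, -0.025],
    [0, 0, 0, -0.025]
  ]
}}

```text
time: 18.5
eef_pos: [0.5935, 0.1899, 0.0833]
tcp_rot: [0.209, 0.978, -0.0, -0.0]
contact_force: [-4.4, -0.7, 5.6]
opening: 0.087
```

```bash
python3 rm.py 5 w19.png
```

```text
t 18.7 [0.5935 0.1899 0.0833] yaw 155.91 op 7.9 F [-3.75 -0.67  5.49] M [-0.073  0.689  0.008] sdMz 0.022 q6 -1.003
```

View pics/w19.png

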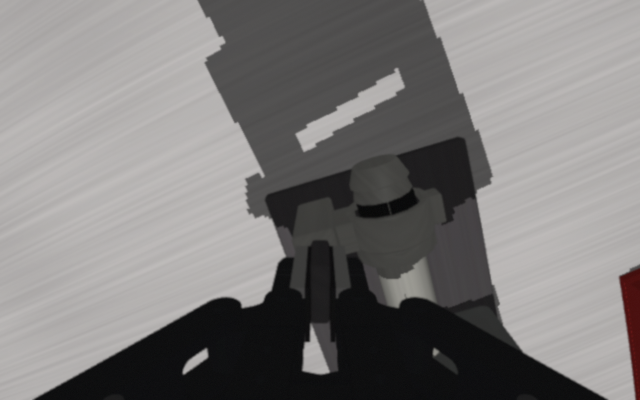

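```bash
python3 -c "
from h import *
for f in ('w18','w19'):
    crop(f,260,130,460,305,4,f+'c.png')
im=cv2.imread('pics/w19c.png')[:600];cv2.imwrite('pics/w19d.png',np.clip(im*2.5,0,255).astype(np.uint8))
"
```

```text
(no output)
```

View pics/w19d.png

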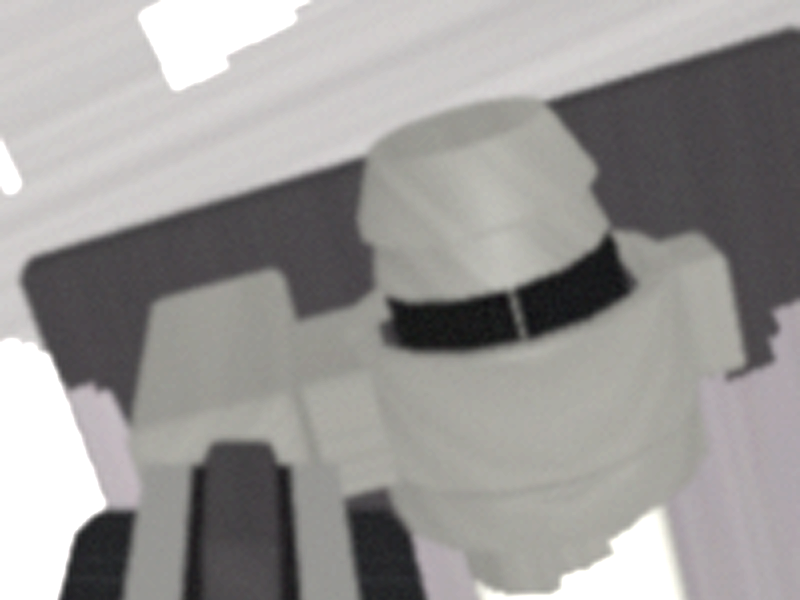

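The clamp is still on and about 3° twisted (housing edge slope -13.5° against plate edge -16.8°), so the key turns relative to the housing. I continue in smaller steps and sample the moment while moving.

```bash
cat > rq.py <<'E'
from h import *
M=[]
for i in range(4):
    s=monitor.get_state();M.append(round(float(s['wrist_torque'][2]),3)); 
    if i==0:q=s['tcp_rot'];f=s['contact_force'].round(1);d=s['dq'][5]
    if i<3: imaging.read_camera('wrist')
print('t',s['time'],'yaw0',(np.degrees(2*np.arctan2(q[1],q[0]))%360).round(2),'dq6',d.round(3),'Mz',M,'F',f,'q6',s['qpos'][5].round(3),'tau6',s['joint_efforts'][5].round(3))
E
python3 rq.py
```

```text
t 18.9 yaw0 155.91 dq6 0.001 Mz [0.026, 0.043, 0.053, 0.017] F [-4.1 -0.5  4.6] q6 -1.003 tau6 0.026
```

Emit:
{"name": "send_rows", "arguments": {
  "rows": [
    [0, 0, 0, -0.01],
    [0, 0, 0, -0.02]
  ]
}}

```text
time: 19.15
eef_pos: [0.5935, 0.19, 0.0833]
tcp_rot: [0.27, 0.963, -0.0, -0.0]
contact_force: [-2.6, -0.6, 4.6]
opening: 0.085
```

```bash
python3 rq.py
```

```text
t 19.3 yaw0 148.64 dq6 0.499 Mz [0.229, 0.131, 0.048, -0.004] F [-2.6 -0.6  4.6] q6 -0.877 tau6 0.059
```

Emit:
{"name": "send_rows", "arguments": {
  "rows": [
    [0, 0, 0, -0.01],
    [0, 0, 0, -0.02]
  ]
}}

```text
time: 19.55
eef_pos: [0.5935, 0.19, 0.0833]
tcp_rot: [0.33, 0.944, -0.0, 0.0]
contact_force: [-4.0, -0.1, 4.5]
opening: 0.087
```

```bash
python3 rq.py
```

```text
t 19.7 yaw0 141.45 dq6 0.498 Mz [0.23, 0.064, 0.075, 0.086] F [-4.  -0.1  4.5] q6 -0.752 tau6 0.062
```

In motion the moment reads 0.23 and decays to about 0.04 at rest, so only in-motion samples count. I take a series of them.

```bash
cat > r1.py <<'E'
from h import *
s=monitor.get_state();q=s['tcp_rot'];y=(np.degrees(2*np.arctan2(q[1],q[0]))%360)
l='t %.2f yaw %.2f turned %.3f dq6 %.2f Mz %.3f tau6 %.3f F %s op %.1f'%(s['time'],y,np.radians(196.36-y),s['dq'][5],s['wrist_torque'][2],s['joint_efforts'][5],s['contact_force'].round(1),s['opening']*85)
print(l);open('log.txt','a').write(l+'\n')
E
echo
```

Emit:
{"name": "send_rows", "arguments": {
  "rows": [
    [0, 0, 0, -0.01],
    [0, 0, 0, -0.02]
  ]
}}

```text
time: 19.95
eef_pos: [0.5936, 0.1901, 0.0833]
tcp_rot: [0.388, 0.921, 0.0, 0.0]
contact_force: [-3.9, 0.6, 3.9]
opening: 0.085
```

```bash
python3 r1.py
```

```text
t 19.95 yaw 134.29 turned 1.083 dq6 0.50 Mz 0.205 tau6 -0.037 F [-3.9  0.6  3.9] op 7.2
```

Emit:
{"name": "send_rows", "arguments": {
  "rows": [
    [0, 0, 0, -0.01]
  ]
}}

```text
time: 20.08
eef_pos: [0.5936, 0.1901, 0.0833]
tcp_rot: [0.417, 0.909, 0.0, 0.0]
contact_force: [-2.6, -0.1, 4.8]
opening: 0.084
```

```bash
python3 r1.py
```

```text
t 20.07 yaw 130.69 turned 1.146 dq6 0.50 Mz 0.212 tau6 -0.030 F [-2.6 -0.1  4.8] op 7.2
```

Emit:
{"name": "send_rows", "arguments": {
  "rows": [
    [0, 0, 0, -0.01]
  ]
}}

```text
time: 20.2
eef_pos: [0.5937, 0.1902, 0.0833]
tcp_rot: [0.445, 0.895, 0.0, 0.0]
contact_force: [-3.2, 1.2, 4.9]
opening: 0.084
```

```bash
python3 r1.py
```

```text
t 20.20 yaw 127.09 turned 1.209 dq6 0.50 Mz 0.205 tau6 -0.023 F [-3.2  1.2  4.9] op 7.1
```

Emit:
{"name": "send_rows", "arguments": {
  "rows": [
    [0, 0, 0, -0.01]
  ]
}}

```text
time: 20.32
eef_pos: [0.5937, 0.1902, 0.0832]
tcp_rot: [0.473, 0.881, 0.0, 0.0]
contact_force: [-3.6, 1.3, 4.5]
opening: 0.09
```

```bash
python3 r1.py
```

```text
t 20.32 yaw 123.49 turned 1.272 dq6 0.50 Mz 0.286 tau6 -0.015 F [-3.6  1.3  4.5] op 7.6
```

Emit:
{"name": "send_rows", "arguments": {
  "rows": [
    [0, 0, 0, -0.01]
  ]
}}

```text
time: 20.45
eef_pos: [0.5937, 0.1902, 0.0832]
tcp_rot: [0.501, 0.866, 0.0, 0.0]
contact_force: [-3.4, 0.7, 5.0]
opening: 0.083
```

```bash
python3 r1.py
```

```text
t 20.45 yaw 119.90 turned 1.335 dq6 0.50 Mz 0.212 tau6 -0.008 F [-3.4  0.7  5. ] op 7.1
```

Emit:
{"name": "send_rows", "arguments": {
  "rows": [
    [0, 0, 0, -0.01]
  ]
}}

```text
time: 20.58
eef_pos: [0.5938, 0.1902, 0.0833]
tcp_rot: [0.528, 0.849, 0.0, 0.0]
contact_force: [-2.9, 1.4, 4.8]
opening: 0.089
```

```bash
python3 r1.py
```

```text
t 20.57 yaw 116.29 turned 1.397 dq6 0.50 Mz 0.241 tau6 -0.001 F [-2.9  1.4  4.8] op 7.5
```

Emit:
{"name": "send_rows", "arguments": {
  "rows": [
    [0, 0, 0, -0.01]
  ]
}}

```text
time: 20.7
eef_pos: [0.5938, 0.1902, 0.0833]
tcp_rot: [0.554, 0.832, 0.0, 0.0]
contact_force: [-2.8, 0.9, 4.9]
opening: 0.09
```

```bash
python3 r1.py
```

```text
t 20.70 yaw 112.70 turned 1.460 dq6 0.50 Mz 0.269 tau6 0.006 F [-2.8  0.9  4.9] op 7.6
```

Emit:
{"name": "send_rows", "arguments": {
  "rows": [
    [0, 0, 0, -0.01]
  ]
}}

```text
time: 20.82
eef_pos: [0.5938, 0.1903, 0.0832]
tcp_rot: [0.58, 0.815, 0.0, 0.0]
contact_force: [-2.6, 1.1, 3.8]
opening: 0.089
```

```bash
python3 r1.py; python3 rm.py 4 w20.png
```

```text
t 20.82 yaw 109.10 turned 1.523 dq6 0.50 Mz 0.290 tau6 0.013 F [-2.6  1.1  3.8] op 7.5
t 20.975 [0.5939 0.1902 0.0833] yaw 109.17 op 7.4 F [-2.38  0.84  4.15] M [0.124 0.45  0.186] sdMz 0.07 q6 -0.187
```

View pics/w20.png

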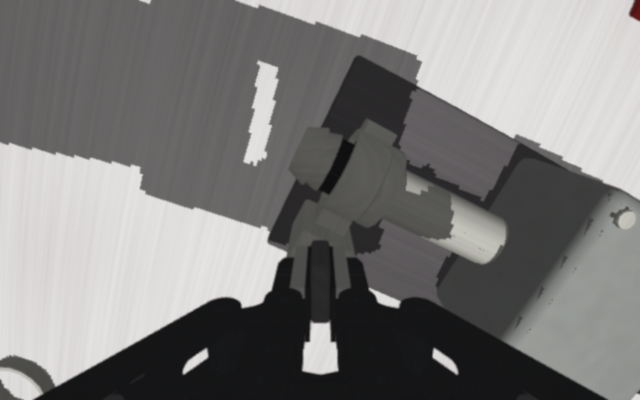

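Emit:
{"name": "send_rows", "arguments": {
  "rows": [
    [0, 0, 0, -0.01],
    [0, 0, 0, -0.02]
  ]
}}

```text
time: 21.28
eef_pos: [0.5939, 0.1903, 0.0833]
tcp_rot: [0.63, 0.776, 0.001, 0.0]
contact_force: [-2.3, 2.1, 4.6]
opening: 0.085
```

```bash
python3 r1.py
```

```text
t 21.27 yaw 101.87 turned 1.649 dq6 0.50 Mz 0.325 tau6 0.027 F [-2.3  2.1  4.6] op 7.2
```

Emit:
{"name": "send_rows", "arguments": {
  "rows": [
    [0, 0, 0, -0.01]
  ]
}}

```text
time: 21.4
eef_pos: [0.5939, 0.1903, 0.0833]
tcp_rot: [0.654, 0.756, 0.001, 0.0]
contact_force: [-1.8, 1.6, 4.4]
opening: 0.085
```

```bash
python3 r1.py; sleep 0.1; python3 rm.py 4
```

```text
t 21.40 yaw 98.27 turned 1.712 dq6 0.50 Mz 0.311 tau6 0.035 F [-1.8  1.6  4.4] op 7.2
t 21.55 [0.5939 0.1902 0.0832] yaw 98.34 op 7.2 F [-2.13  1.44  3.99] M [0.252 0.312 0.215] sdMz 0.075 q6 0.001
```

```bash
python3 - <<'E'
import numpy as np
th=np.array([.833,.958,1.083,1.146,1.209,1.272,1.335,1.397,1.46,1.523,1.649,1.712]);M=np.array([.229,.23,.205,.212,.205,.286,.212,.241,.269,.29,.325,.311])
for k in(.12,.2,.3):
  r=[]
  for t0 in np.arange(.5,1.7,.05):
    e=M-k*np.clip(th-t0,0,None);r.append((round(t0,2),e.std().round(4),e.mean().round(3)))
  print(k,sorted(r,key=lambda a:a[1])[:4])
E
```

```text
0.12 [(np.float64(1.1), np.float64(0.0243), np.float64(0.223)), (np.float64(1.05), np.float64(0.0245), np.float64(0.218)), (np.float64(1.15), np.float64(0.0246), np.float64(0.228)), (np.float64(1.0), np.float64(0.0251), np.float64(0.213))]
0.2 [(np.float64(1.2), np.float64(0.0211), np.float64(0.219)), (np.float64(1.15), np.float64(0.0217), np.float64(0.212)), (np.float64(1.25), np.float64(0.0221), np.float64(0.225)), (np.float64(1.3), np.float64(0.023), np.float64(0.23))]
0.3 [(np.float64(1.35), np.float64(0.022), np.float64(0.226)), (np.float64(1.3), np.float64(0.0233), np.float64(0.219)), (np.float64(1.4), np.float64(0.0235), np.float64(0.233)), (np.float64(1.25), np.float64(0.0255), np.float64(0.211))]
```

First touch fits at about 1.1-1.2 rad of turn (given slope 0.12), so snug should be near 1.9-2.0 rad. I go on with samples.

Emit:
{"name": "send_rows", "arguments": {
  "rows": [
    [0, 0, 0, -0.01]
  ]
}}

```text
time: 21.72
eef_pos: [0.5939, 0.1903, 0.0832]
tcp_rot: [0.678, 0.735, 0.001, 0.0]
contact_force: [-1.1, 2.0, 3.5]
opening: 0.087
```

```bash
python3 r1.py
```

```text
t 21.73 yaw 94.67 turned 1.775 dq6 0.51 Mz 0.256 tau6 -0.014 F [-1.1  2.   3.5] op 7.4
```

Emit:
{"name": "send_rows", "arguments": {
  "rows": [
    [0, 0, 0, -0.01]
  ]
}}

```text
time: 21.85
eef_pos: [0.594, 0.1902, 0.0833]
tcp_rot: [0.701, 0.714, 0.001, 0.0]
contact_force: [-0.9, 2.2, 4.0]
opening: 0.081
```

```bash
python3 r1.py
```

```text
t 21.85 yaw 91.05 turned 1.838 dq6 0.50 Mz 0.256 tau6 0.049 F [-0.9  2.2  4. ] op 6.9
```

Emit:
{"name": "send_rows", "arguments": {
  "rows": [
    [0, 0, 0, -0.01]
  ]
}}

```text
time: 21.98
eef_pos: [0.594, 0.1903, 0.0833]
tcp_rot: [0.723, 0.691, 0.001, 0.0]
contact_force: [-1.6, 2.2, 3.4]
opening: 0.082
```

```bash
python3 r1.py;python3 rm.py 3 w21.png; python3 -c "
from h import *
crop('w21',230,60,430,210,4,'w21c.png')"
```

```text
t 21.98 yaw 87.45 turned 1.901 dq6 0.50 Mz 0.245 tau6 0.057 F [-1.6  2.2  3.4] op 6.9
t 22.075 [0.594  0.1902 0.0832] yaw 87.52 op 7.2 F [-0.79  2.36  3.58] M [0.322 0.153 0.205] sdMz 0.038 q6 0.19
```

View pics/w21.png

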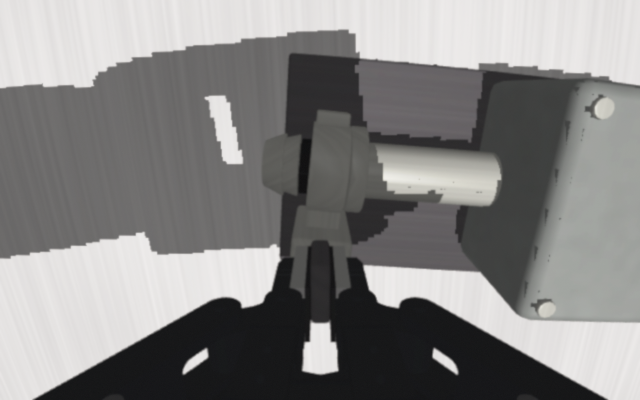

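The last samples fell back to 0.25, so the moment is noisy, but the at-rest moment rose from about 0.04 (slack) to about 0.18 (gripped). As a cross-check I turn back a little and forward again. The mean of both directions cancels the screw friction.

Emit:
{"name": "send_rows", "arguments": {
  "rows": [
    [0, 0, 0, 0.01]
  ]
}}

```text
time: 22.25
eef_pos: [0.594, 0.1902, 0.0833]
tcp_rot: [0.7, 0.714, 0.001, 0.0]
contact_force: [0.8, 2.1, 3.5]
opening: 0.086
```

```bash
python3 r1.py
```

```text
t 22.25 yaw 91.18 turned 1.836 dq6 -0.51 Mz -0.046 tau6 0.310 F [0.8 2.1 3.5] op 7.3
```

Emit:
{"name": "send_rows", "arguments": {
  "rows": [
    [0, 0, 0, 0.01]
  ]
}}

```text
time: 22.38
eef_pos: [0.594, 0.1902, 0.0833]
tcp_rot: [0.677, 0.736, 0.001, 0.0]
contact_force: [-1.1, 2.7, 3.5]
opening: 0.088
```

```bash
python3 r1.py
```

```text
t 22.38 yaw 94.79 turned 1.773 dq6 -0.50 Mz -0.006 tau6 0.248 F [-1.1  2.7  3.5] op 7.5
```

Emit:
{"name": "send_rows", "arguments": {
  "rows": [
    [0, 0, 0, 0.01]
  ]
}}

```text
time: 22.5
eef_pos: [0.594, 0.1902, 0.0833]
tcp_rot: [0.654, 0.757, 0.001, 0.0]
contact_force: [0.7, 2.5, 4.1]
opening: 0.082
```

```bash
python3 r1.py
```

```text
t 22.50 yaw 98.39 turned 1.710 dq6 -0.50 Mz -0.033 tau6 0.240 F [0.7 2.5 4.1] op 6.9
```

Emit:
{"name": "send_rows", "arguments": {
  "rows": [
    [0, 0, 0, -0.01]
  ]
}}

```text
time: 22.62
eef_pos: [0.5939, 0.1902, 0.0833]
tcp_rot: [0.678, 0.735, 0.001, 0.0]
contact_force: [-1.5, 1.9, 3.7]
opening: 0.086
```

```bash
python3 r1.py
```

```text
t 22.62 yaw 94.69 turned 1.774 dq6 0.52 Mz 0.307 tau6 -0.065 F [-1.5  1.9  3.7] op 7.3
```

Emit:
{"name": "send_rows", "arguments": {
  "rows": [
    [0, 0, 0, -0.01]
  ]
}}

```text
time: 22.75
eef_pos: [0.5939, 0.1902, 0.0833]
tcp_rot: [0.701, 0.714, 0.001, 0.0]
contact_force: [-0.7, 2.8, 4.1]
opening: 0.086
```

```bash
python3 r1.py
```

```text
t 22.75 yaw 91.06 turned 1.838 dq6 0.50 Mz 0.291 tau6 0.049 F [-0.7  2.8  4.1] op 7.3
```

Emit:
{"name": "send_rows", "arguments": {
  "rows": [
    [0, 0, 0, -0.01]
  ]
}}

```text
time: 22.88
eef_pos: [0.594, 0.1902, 0.0832]
tcp_rot: [0.723, 0.691, 0.001, 0.0]
contact_force: [-1.5, 2.7, 2.4]
opening: 0.086
```

```bash
python3 r1.py
```

```text
t 22.88 yaw 87.46 turned 1.901 dq6 0.50 Mz 0.344 tau6 0.058 F [-1.5  2.7  2.4] op 7.3
```

Emit:
{"name": "send_rows", "arguments": {
  "rows": [
    [0, 0, 0, -0.01]
  ]
}}

```text
time: 23.0
eef_pos: [0.594, 0.1902, 0.0833]
tcp_rot: [0.744, 0.668, 0.001, 0.0]
contact_force: [0.4, 2.1, 3.5]
opening: 0.087
```

```bash
python3 r1.py; python3 rq.py
```

```text
t 23.00 yaw 83.87 turned 1.963 dq6 0.50 Mz 0.310 tau6 0.065 F [0.4 2.1 3.5] op 7.4
t 23.15 yaw0 83.87 dq6 0.497 Mz [0.31, 0.18, 0.182, 0.168] F [0.4 2.1 3.5] q6 0.253 tau6 0.165
```

Forward mean 0.31, reverse mean -0.03, half difference 0.17 (screw friction as given). Mean less bias is ≈ 0.085-0.10 N m, i.e. about 0.7-0.85 rad past touch, or about 30-34 N. That is snug. I let go and rise.

Emit:
{"name": "send_rows", "arguments": {
  "rows": [
    [0, 0, 0, 0],
    [0, 0, 0, 0],
    [0, 0, 0, 0]
  ],
  "jaw": 0.55
}}

```text
time: 23.52
eef_pos: [0.5931, 0.1896, 0.0824]
tcp_rot: [0.744, 0.668, -0.001, -0.0]
contact_force: [-0.2, -0.1, -0.3]
opening: 0.452
```

Emit:
{"name": "send_rows", "arguments": {
  "rows": [
    [0, 0, 0.05, 0],
    [0, 0, 0.15, 0],
    [0, 0, 0.25, 0],
    [0, 0, 0.25, 0],
    [0, 0, 0.25, 0]
  ]
}}

```text
time: 24.15
eef_pos: [0.5931, 0.1899, 0.1578]
tcp_rot: [0.744, 0.668, -0.0, -0.0]
contact_force: [-0.3, -0.5, -0.1]
opening: 0.453
```

```bash
python3 rm.py 2; python3 - <<'E'
from h import *
shot('wrist','w22.png');shot('scene','s22.png');shot('top','t22.png')
crop('w22',220,100,420,250,4,'w22c.png')
crop('s22',320,130,420,210,6,'s22c.png')
E
```

```text
t 24.2 [0.5926 0.1899 0.1568] yaw 83.85 op 38.5 F [-0.57 -0.17  0.05] M [-0.001 -0.039  0.01 ] sdMz 0.012 q6 0.255
```

View pics/w22c.png

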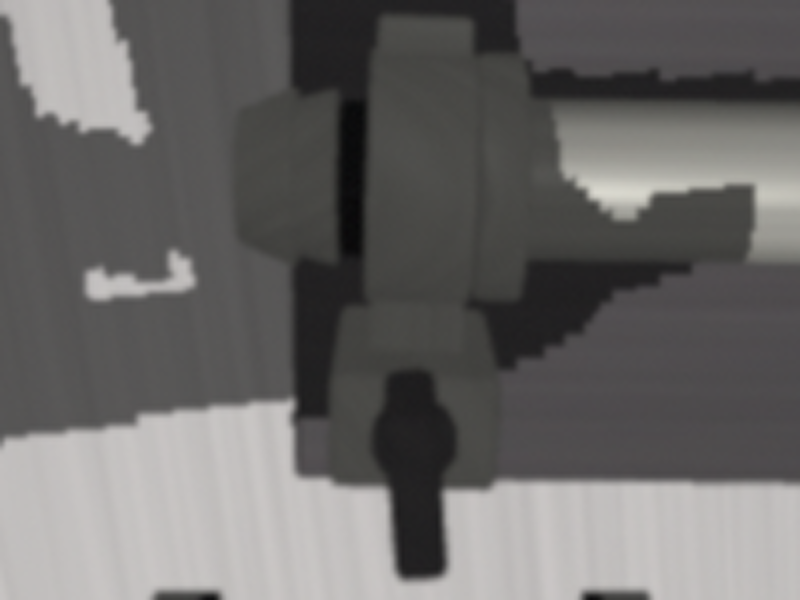

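View pics/s22c.png

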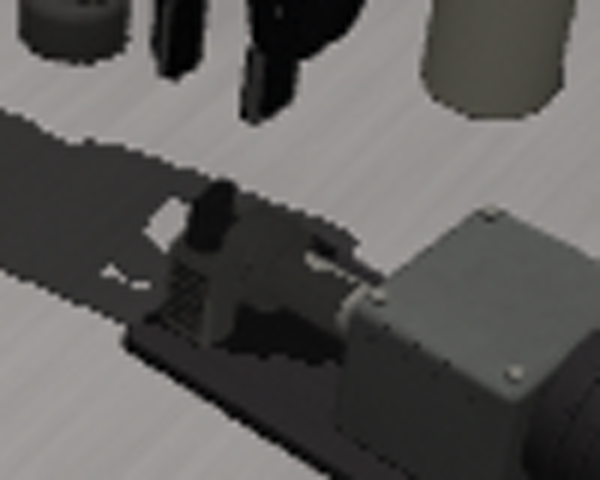

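Released. The clamp stands flush against the shoulder and in line, and the key stayed put. My estimate of the tightness depends on the sensor's bias, so I measure that with the gripper free.

```bash
python3 rm.py 14; cat log.txt | awk '{print $6,$8,$10}'
```

```text
t 25.05 [0.5935 0.19   0.1581] yaw 83.85 op 38.1 F [0.16 0.01 0.16] M [-0.005  0.004  0.001] sdMz 0.039 q6 0.255
1.083 0.50 0.205
1.146 0.50 0.212
1.209 0.50 0.205
1.272 0.50 0.286
1.335 0.50 0.212
1.397 0.50 0.241
1.460 0.50 0.269
1.523 0.50 0.290
1.649 0.50 0.325
1.712 0.50 0.311
1.775 0.51 0.256
1.838 0.50 0.256
1.901 0.50 0.245
1.836 -0.51 -0.046
1.773 -0.50 -0.006
1.710 -0.50 -0.033
1.774 0.52 0.307
1.838 0.50 0.291
1.901 0.50 0.344
1.963 0.50 0.310
```

Emit:
{"name": "send_rows", "arguments": {
  "rows": [
    [0, 0, 0, 0.01],
    [0, 0, 0, 0.02]
  ]
}}

```text
time: 25.35
eef_pos: [0.5935, 0.19, 0.158]
tcp_rot: [0.7, 0.714, 0.0, 0.0]
contact_force: [-0.4, -0.8, -0.4]
opening: 0.454
```

```bash
python3 r1.py
```

```text
t 25.35 yaw 91.17 turned 1.836 dq6 -0.50 Mz 0.001 tau6 0.267 F [-0.4 -0.8 -0.4] op 38.6
```

Emit:
{"name": "send_rows", "arguments": {
  "rows": [
    [0, 0, 0, -0.01],
    [0, 0, 0, -0.02]
  ]
}}

```text
time: 25.6
eef_pos: [0.5935, 0.19, 0.158]
tcp_rot: [0.745, 0.667, 0.0, 0.0]
contact_force: [0.1, -1.0, -0.7]
opening: 0.453
```

```bash
python3 r1.py
```

```text
t 25.60 yaw 83.73 turned 1.966 dq6 0.50 Mz 0.062 tau6 -0.268 F [ 0.1 -1.  -0.7] op 38.5
```

The joint-6 effort turns out to be a much cleaner moment signal. Moving free it reads ±0.268. Loaded it read +0.065 forward and about +0.246 reverse, so the load is 0.31 forward and -0.02 reverse at 1.77 rad. That puts friction at 0.165 as given and the key moment at 0.146, about 1.2 rad past touch there. At 1.96 rad the grip would be about 56 N: too tight. I re-grasp and back off.

Emit:
{"name": "send_rows", "arguments": {
  "rows": [
    [0, 0, -0.08, 0],
    [0, 0, -0.16, 0],
    [0, 0, -0.22, 0],
    [0, 0, -0.25, 0],
    [0, 0, -0.25, 0],
    [0, 0, -0.25, 0]
  ]
}}

```text
time: 26.35
eef_pos: [0.5942, 0.1901, 0.084]
tcp_rot: [0.744, 0.668, 0.001, 0.0]
contact_force: [-0.4, -0.4, 0.9]
opening: 0.449
```

```bash
python3 r1.py; python3 -c "
from h import *
shot('wrist','w23.png')"
```

```text
t 26.35 yaw 83.85 turned 1.964 dq6 -0.00 Mz 0.015 tau6 0.000 F [-0.4 -0.4  0.9] op 38.2
```

View pics/w23.png

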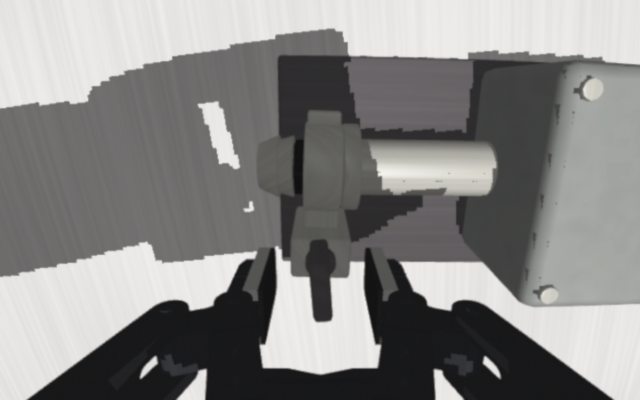

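The key is at col 320, leaning about 3° counter-clockwise relative to the jaws. I turn the jaws +4° before closing so that closing doesn't tighten it.

Emit:
{"name": "send_rows", "arguments": {
  "rows": [
    [0, 0, -0.002, 0.013],
    [0, 0, -0.002, 0.013]
  ]
}}

```text
time: 26.65
eef_pos: [0.594, 0.1901, 0.0833]
tcp_rot: [0.716, 0.698, 0.001, 0.0]
contact_force: [-0.3, 0.2, 1.1]
opening: 0.448
```

Emit:
{"name": "send_rows", "arguments": {
  "rows": [
    [0, 0, 0, 0],
    [0, 0, 0, 0],
    [0, 0, 0, 0]
  ],
  "jaw": 1
}}

```text
time: 27.02
eef_pos: [0.5939, 0.1901, 0.0829]
tcp_rot: [0.716, 0.698, 0.0, 0.0]
contact_force: [0.9, -0.1, 0.9]
opening: 0.087
```

```bash
python3 r1.py
```

```text
t 27.02 yaw 88.53 turned 1.882 dq6 0.00 Mz 0.137 tau6 0.094 F [ 0.9 -0.1  0.9] op 7.4
```

Emit:
{"name": "send_rows", "arguments": {
  "rows": [
    [0, 0, 0, 0.01],
    [0, 0, 0, 0.02]
  ]
}}

```text
time: 27.28
eef_pos: [0.5939, 0.1901, 0.0828]
tcp_rot: [0.67, 0.742, 0.0, 0.0]
contact_force: [0.1, -0.5, 1.1]
opening: 0.083
```

```bash
python3 r1.py
```

```text
t 27.27 yaw 95.81 turned 1.755 dq6 -0.50 Mz 0.046 tau6 0.246 F [ 0.1 -0.5  1.1] op 7.0
```

Emit:
{"name": "send_rows", "arguments": {
  "rows": [
    [0, 0, 0, 0.01],
    [0, 0, 0, 0.02]
  ]
}}

```text
time: 27.52
eef_pos: [0.594, 0.19, 0.0829]
tcp_rot: [0.622, 0.783, 0.001, 0.0]
contact_force: [1.0, 0.5, 0.6]
opening: 0.087
```

```bash
python3 r1.py
```

```text
t 27.52 yaw 103.01 turned 1.629 dq6 -0.50 Mz -0.084 tau6 0.231 F [1.  0.5 0.6] op 7.4
```

Emit:
{"name": "send_rows", "arguments": {
  "rows": [
    [0, 0, 0, 0.01],
    [0, 0, 0, 0.02]
  ]
}}

```text
time: 27.78
eef_pos: [0.594, 0.19, 0.0828]
tcp_rot: [0.572, 0.82, 0.0, 0.0]
contact_force: [0.3, -0.1, 1.6]
opening: 0.084
```

```bash
python3 r1.py
```

```text
t 27.77 yaw 110.20 turned 1.504 dq6 -0.50 Mz 0.004 tau6 0.217 F [ 0.3 -0.1  1.6] op 7.2
```

Emit:
{"name": "send_rows", "arguments": {
  "rows": [
    [0, 0, 0, 0.01],
    [0, 0, 0, 0.02],
    [0, 0, 0, 0.03],
    [0, 0, 0, 0.04]
  ]
}}

```text
time: 28.28
eef_pos: [0.5939, 0.1899, 0.0828]
tcp_rot: [0.465, 0.885, 0.0, 0.0]
contact_force: [-0.2, -1.0, 1.7]
opening: 0.085
```

```bash
python3 r1.py
```

```text
t 28.27 yaw 124.60 turned 1.252 dq6 -0.50 Mz -0.083 tau6 0.188 F [-0.2 -1.   1.7] op 7.2
```

Emit:
{"name": "send_rows", "arguments": {
  "rows": [
    [0, 0, 0, -0.01],
    [0, 0, 0, -0.02]
  ]
}}

```text
time: 28.52
eef_pos: [0.5936, 0.19, 0.0828]
tcp_rot: [0.521, 0.854, -0.0, 0.0]
contact_force: [0.2, 0.5, 2.0]
opening: 0.086
```

```bash
python3 r1.py; python3 rq.py
```

```text
t 28.52 yaw 117.26 turned 1.380 dq6 0.50 Mz 0.293 tau6 -0.004 F [0.2 0.5 2. ] op 7.3
t 28.675 yaw0 117.26 dq6 0.498 Mz [0.293, 0.204, 0.085, 0.093] F [0.2 0.5 2. ] q6 -0.331 tau6 0.132
```

Forward and reverse at 1.32 rad give key moment 0.092 and friction 0.164. At the present 1.38 rad the key moment is ≈ 0.0995 N m, i.e. about 0.83 rad past touch, or about 33 N: snug. I release and leave.

Emit:
{"name": "send_rows", "arguments": {
  "rows": [
    [0, 0, 0, 0],
    [0, 0, 0, 0],
    [0, 0, 0, 0]
  ],
  "jaw": 0.55
}}

```text
time: 29.05
eef_pos: [0.5933, 0.19, 0.0821]
tcp_rot: [0.52, 0.854, -0.0, -0.0]
contact_force: [0.4, -0.1, -0.1]
opening: 0.451
```

Emit:
{"name": "send_rows", "arguments": {
  "rows": [
    [0, 0, 0.05, 0],
    [0, 0, 0.15, 0],
    [0, 0, 0.28, 0],
    [0, 0, 0.28, 0.04],
    [0, 0, 0.28, 0.08],
    [0, 0, 0.28, -0.09],
    [0, 0, 0.28, -0.09],
    [0, 0, 0.28, -0.09],
    [0, 0, 0.28, -0.09],
    [0, 0, 0.28, -0.09],
    [0, 0, 0.28, -0.09]
  ]
}}

```text
time: 30.42
eef_pos: [0.5938, 0.1901, 0.1676]
tcp_rot: [0.737, 0.676, 0.001, 0.0]
contact_force: [-0.4, 0.3, -0.1]
opening: 0.451
```

```bash
python3 r1.py; python3 - <<'E'
from h import *
shot('wrist','w24.png');shot('scene','s24.png');shot('top','t24.png')
crop('w24',220,100,420,250,4,'w24c.png')
E
```

```text
t 30.43 yaw 85.04 turned 1.943 dq6 -0.03 Mz 0.019 tau6 0.237 F [-0.4  0.3 -0.1] op 38.3
```

View pics/w24.png

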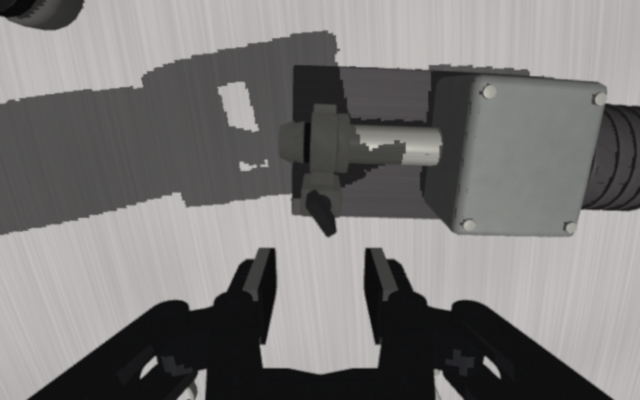

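View pics/w24c.png

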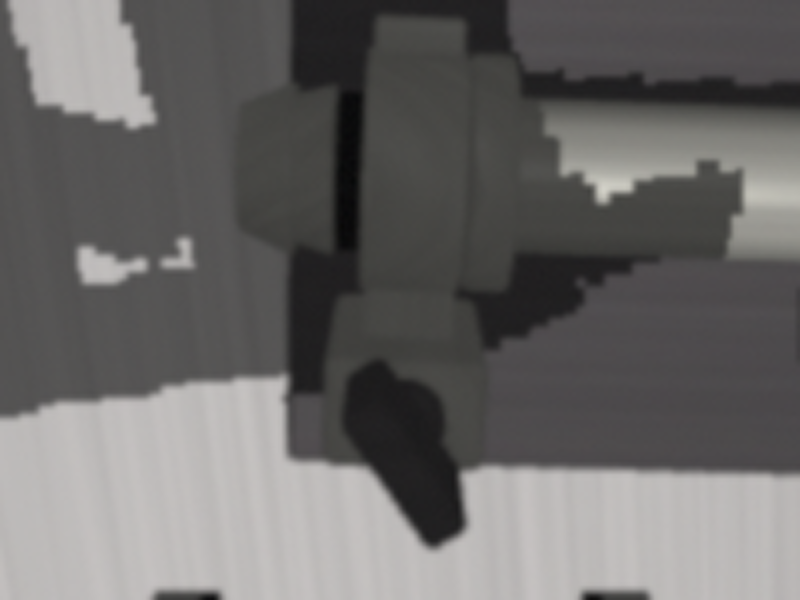

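View pics/s24.png

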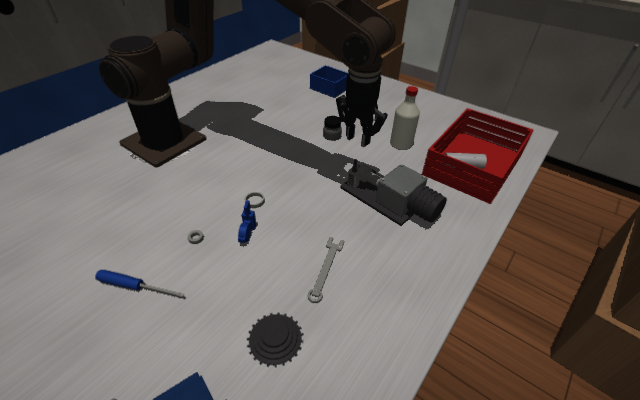

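The clamp is flush against the shoulder (no gap at crop col 468), upright and in line with the plate. The gripper is clear (z 0.168, forces about 0), and the bystanders are at their old pixels. I hand in the job.

```bash
python3 - <<'E'
from h import *
print(workorder.sign_off()); print(monitor.get_state()['time'])
E
```

```text
the job is handed in; nothing more can be done
None
the job is handed in; nothing more can be done
```

The steel clamp is on the pump's stub, standing on the base plate and tightened to an estimated 33 N. I let go and handed the job in at about 30 s of the 64 s allowed; no verdict was reported.

**Fitting:** I held the clamp by its housing and slid it on until it met the shoulder. The contact force was about 4 N along the stub and 6 N from the plate.

**Tightening:** I first turned the key too far, to 1.96 rad, because the moment reading was noisy. The joint-6 effort gave a much cleaner signal and put the grip at about 56 N, over the 46 N limit but under the 60 N fail limit. I took hold of the key again and backed it off to 1.38 rad.

**Last checks:**
- **Grip:** turning the key both ways gave a screw friction of 0.164 N m (stated 0.16). The remaining key moment of about 0.10 N m means roughly 0.83 rad past first touch, or 33 N. This is inferred from the key's moment, not measured directly.
- **Position:** the last pictures show no gap at the shoulder, and I judged the clamp upright and in line to within about 1°.
- **Surroundings:** the gripper was clear of everything, and the bystanders looked unmoved in the scene picture.

**Disagreement:** the noisy wrist-moment samples had suggested first touch at about 1.1–1.2 rad of key turn, against about 0.5 rad from the joint effort. I trusted the joint effort because it reproduced both the stated friction and the stated moment per radian.

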